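# Set out filler spares on the kitting rail by height

### The job

Set out the four spares for the bottle filler - the push-in tube fitting, the brass quick coupling, the ball valve and the jar of sealing rings - on the four rubber pads of the kitting rail in order of height, one on the middle of each pad: the lowest on the pad next to the upright round stop post, the tallest on the pad farthest from it. The jar stands lid up; the other three lie flat as they do now, with their length square across the rail (either end may face the robot).

Things in the scene. Friction and masses are not known exactly. Their poses are not given: they have to be found in the camera images.
- push_in_fitting: Small grey push-in tube fitting with a blue end collar, lying flat; 14 wide (x) x 35 long (y) x 14 mm high; about 15 g. Origin: centre of its underside; its y axis runs along its length, z up. The lowest part. Grip it across its 14 mm width. Flat-bottomed: does not roll.
- quick_coupling: Brass quick coupling, a thick brass body with a thinner pale nose at the -y end, lying; 27 wide (x) x 51 long (y) x 27 mm high; about 80 g. Origin: centre of its underside; y along its length, z up. Second lowest. Grip it across the 27 mm width. Does not roll.
- ball_valve: Brass ball valve, red lever on top that does not move; 26 wide (x) x 92 long with lever (y) x 42 mm high, 220 g. Second tallest. Origin: under the middle of the whole length, at the underside; y along body and lever, z up. Brass body from y = -7 to +46 mm, 26 mm high; lever above y = 0 to -46 mm, 33 to 42 mm up. Grip the body across its 26 mm at y = +19 mm, where only a 12 mm stem stands above.
- seal_jar: Round clear jar of sealing rings with a black screw lid (fixed on), standing; 58 mm diameter x 56 mm high, the lid from 44 mm up; about 60 g. Origin: centre of its underside, z up. The tallest part. Grip it across its diameter.
- kitting_rail: Flat aluminium strip lying on the table, fixed; 104 (x) x 400 (y, its length) x 6 mm. Origin: centre of its underside, z = 0. Carries the four pads in a row, centres at its y = -120, -40, +40, +120 mm; at its ends (y = +182 and -182 mm) stand the stop post and, at the other, a flat steel end strip 4 mm high.
- stop_post: Upright round steel stop post, 22 mm diameter, on a 50 x 22 mm foot, at one end of the rail (which end changes from start to start); fixed; its top is 44 mm above the table. Origin: centre of its underside, at z = 6 mm. The nearest pad's centre is 62 mm from it along the rail, the next ones 80 mm apart.
- pad_a: One of the four identical black rubber pads on the rail, 80 (across the rail, its x) x 66 (along the rail, its y) x 2 mm, fixed. Origin: centre of its underside, at z = 6 mm; its top is at z = 8 mm. Which of the four places on the rail this pad has changes from start to start.
- pad_b: One of the four identical black rubber pads on the rail, 80 (across the rail, its x) x 66 (along the rail, its y) x 2 mm, fixed. Origin: centre of its underside, at z = 6 mm; its top is at z = 8 mm. Which of the four places on the rail this pad has changes from start to start.
- pad_c: One of the four identical black rubber pads on the rail, 80 (across the rail, its x) x 66 (along the rail, its y) x 2 mm, fixed. Origin: centre of its underside, at z = 6 mm; its top is at z = 8 mm. Which of the four places on the rail this pad has changes from start to start.
- pad_d: One of the four identical black rubber pads on the rail, 80 (across the rail, its x) x 66 (along the rail, its y) x 2 mm, fixed. Origin: centre of its underside, at z = 6 mm; its top is at z = 8 mm. Which of the four places on the rail this pad has changes from start to start.

How it is judged:
By the outcome, as a careful person would: the job done as asked, in the order asked, and still so for the second after the job is handed in, with the robot touching nothing.
It also fails if it takes over 99 s, if anything falls off the work surface, if the arm or the gripper's body presses on something with over 40 N, if the wrist force passes 120 N, or if a joint passes its speed limit or range.

### The arm

A 6-joint arm with a two-finger parallel gripper is mounted at the origin on a cart in front of the work surface, level with it; the furniture and walls round the work are solid. World frame = base frame: x ahead of the robot, y to its left, z up, the work surface at z = 0. Lengths are in mm, angles in rad, forces in N, time in s.
With the tool pointing down it reaches from about 275 to 750 mm from the base axis. Payload 10.2 kg.
Tool frame: the origin (TCP) lies at the very end of the fingers, on their centre line; the grasp point (between the pads) lies 19 mm behind it; y points along the fingers, x is the direction in which the jaws open and shut, and the axes are right-handed (so a half turn about y gives the same grasp; the last joint's range is limited). The gripper opens to 85 mm and grips with 20 to 120 N. Pads are 22 mm wide; open, the fingers measure 114 mm over their backs; the gripper's body (76 mm by 85 mm) begins 54 mm behind the grasp point. The pads swing forward as they close: fully open they stand 13 mm farther back than shut.
Start: joints at [-1.414, 0.313, 1.498, -0, 1.331, -0.223], TCP at [194.624, -487.599, 231.294] pointing down, gripper open.
Joint ranges: [-2.94, 2.94], [-0.97, 2.17], [0.19, 2.56], [-1.23, 4.37], [0.02, 3.11], [-2.88, 2.88]. Speed limits (rad/s): [2.39, 2.39, 3.01, 3.14, 3.14, 3.14].

### API

Orientations are given as a unit quaternion [w, x, y, z].
In Python, from rig import telemetry, imaging, ctrl gives the robot as it stands.
- The arm moves only by the shell command python3 -m handwheel 'ROWS' [FORCE]. ROWS is JSON, a list of rows, each an object with "delta_pos": the shift along the tool's x, y, z in cm, a list of three; "twist": the turn, a rotation vector about the tool's x, y, z in rad, a list of three; "jaw": the opening, from 0 (shut) to 1 (fully open). A call has exactly 10 rows; each row is the pose to reach, as a shift and turn from the pose commanded when the call began, along the tool's axes at that moment; what a row does not reach only later rows make up. A row lasts 1/12 s, in which the tool goes at most 41.7 mm and 7.16 degrees, less where a joint would pass 70% of its speed; a pose out of reach is approached as far as the arm can. A call with a gripper value outside its range is refused whole. The fingers move at their own pace and stop on an object; FORCE is the grip in N (left out, the last holds). Time passes only in rows, so rows that repeat a pose let the fingers close, or fill a call up. It gives the time, the measured TCP pose, the force and the opening at its end, in the units of the state.
- telemetry.sense(): the state, without advancing time (a new reading comes with each control period).
- imaging.capture(name): name is "side" or "top"; returns a dict with "frame" (400x640x3 uint8, red, green, blue), "z_map" (400x640 float32, mm along the optical axis (not along the pixel's ray), 0 where there is no reading), "fx", "fy", "cx", "cy" (pixels), "rvec" (rotation vector, rad) and "tvec" (3), from world to camera coordinates, as OpenCV has them. Camera axes: x right, y down, z forward; pixel columns grow to the right and rows downward; lengths in mm; the calibration is good to about 2 mm. A picture is of the moment at which its call begins.
- ctrl.finish_job(): hands the job in, once; it reports no verdict.
The state is a dict: "time_s": time; "joints": joint angles; "dq": joint speeds; "tau": joint torques, N m; "eef_pos": TCP position; "ee_rot": TCP orientation; "force": force on the tool from outside, world axes, zero at the start; "wrist_torque": the same for the moment, N m; "grip_width": opening from 0.0 (shut) to 1.0 (fully open).
Only numpy, scipy, OpenCV 4.12 (cv2) and the standard library are available. Lean on these libraries where they do the work, as an engineer would, in place of code of your own. Each camera call takes 0.05 s, during which the arm holds its last target.

## Working session

There is one attempt and no reset: what is moved stays moved. The work goes in short steps, Python scripts to look and compute and a shell command to move; the robot and the scene stay as the last step left them, time stands still between calls to the robot, and variables do not carry over. Pictures are saved under pics/ and viewed, and the job is handed in when it is done.

```bash
ls; mkdir -p pics; python3 - <<'E'
from rig import telemetry, imaging
import cv2
print(telemetry.sense())
for n in ("top","side"):
    c=imaging.capture(n); cv2.imwrite(f"pics/{n}0.png",c["frame"][:,:,::-1])
    print(n,c["fx"],c["fy"],c["cx"],c["cy"],c["rvec"],c["tvec"])
E
```

```text
pics
{'time_s': 0.0, 'joints': array([-1.41439005e+00,  3.13460614e-01,  1.49846463e+00, -1.79286867e-05,
        1.33098674e+00, -2.23398059e-01]), 'dq': array([ 4.76989956e-04,  1.02273692e-03,  1.79113616e-06,  2.64671845e-04,
       -6.81192184e-04, -2.05030563e-03]), 'tau': array([ 2.53207996e-03, -4.12272906e+01, -2.59742528e+01, -6.84346037e-05,
        4.12836845e-03, -1.30958583e-05]), 'eef_pos': array([ 194.58096257, -487.32463974,  230.71927513]), 'ee_rot': array([ 0.58572997, -0.585057  ,  0.3969517 , -0.39630551]), 'force': array([ 0.54204421, -0.29875511, -0.64129912]), 'wrist_torque': array([-0.00521125,  0.02915223, -0.03526356]), 'grip_width': 1.0006969276772772}
top 519.915237444701 519.915237444701 320.20159208565326 192.46601810986 [ 2.14729269 -2.11538334  0.17117916] [-42.9611321  537.50338963 872.22663859]
side 380.2563220419005 380.2563220419005 315.25115988833727 197.24398042262857 [ 2.08965936 -0.339651    0.1954916 ] [-511.44586886   93.11603608  728.26023929]
```

View pics/top0.png

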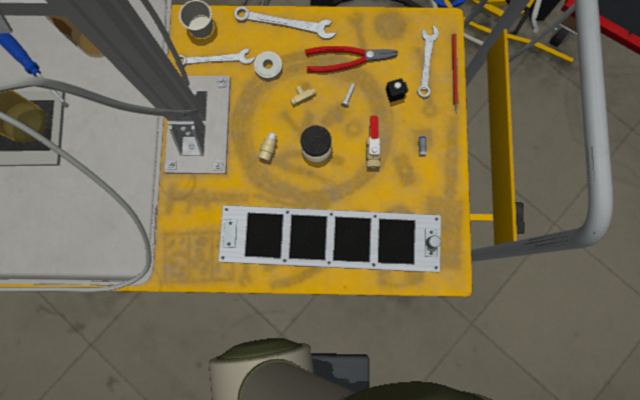

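View pics/side0.png

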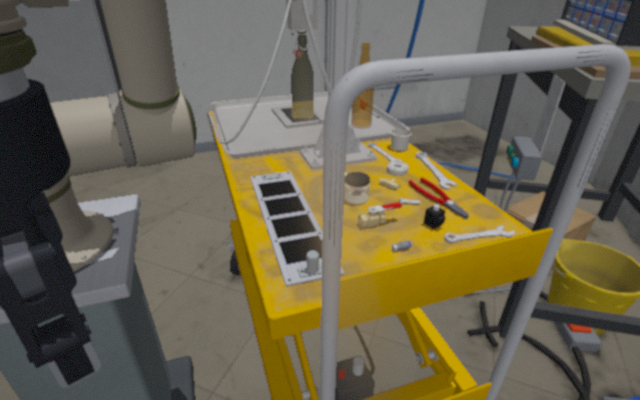

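The top view shows the rail at row ~240 with the post at (432,243) at its right end. The coupling is at (268,147), the jar at (316,143), the valve at (374,142) and the fitting at (422,146). Distractors lie behind them.

```bash
cat > h.py <<'E'
import numpy as np, cv2
from rig import telemetry, imaging
from scipy.spatial.transform import Rotation as R
def cap(n):
    c=imaging.capture(n); c["R"]=R.from_rotvec(np.array(c["rvec"]).ravel()).as_matrix(); c["t"]=np.array(c["tvec"]).ravel(); return c
def ray(c,u,v,z):
    "intersect pixel ray with plane world z"
    d=c["R"].T@np.array([(u-c["cx"])/c["fx"],(v-c["cy"])/c["fy"],1]); o=-c["R"].T@c["t"]
    return o+d*(z-o[2])/d[2]
def dep(c,u,v):
    z=c["z_map"][int(round(v)),int(round(u))]
    return c["R"].T@(z*np.array([(u-c["cx"])/c["fx"],(v-c["cy"])/c["fy"],1])-c["t"])
def cloud(c):
    v,u=np.mgrid[0:400,0:640]; z=c["z_map"]
    p=np.stack([(u-c["cx"])/c["fx"]*z,(v-c["cy"])/c["fy"]*z,z],-1)-c["t"]
    P=p@c["R"]; P[z==0]=np.nan; return P
def crop(c,name,u0,v0,u1,v1,s):
    im=cv2.resize(c["frame"][v0:v1,u0:u1,::-1],None,fx=s,fy=s,interpolation=cv2.INTER_CUBIC); cv2.imwrite("pics/"+name,im)
def tool(s=None):
    s=s or telemetry.sense(); q=s["ee_rot"]; return s["eef_pos"],R.from_quat([q[1],q[2],q[3],q[0]])
E
python3 - <<'E'
from h import *
c=cap("top")
crop(c,"t1.png",240,100,440,200,4); crop(c,"t2.png",210,195,450,280,3)
P=cloud(c)
np.set_printoptions(precision=1,suppress=True)
for n,u,v in [("table",340,190),("jar lid",316,137),("pad",265,237),("pad",399,242),("post",432,240),("coup",268,147),("valve lever",375,126),("valve body",373,155),("fit",422,146),("handle",600,100),("armrail",500,100)]:
    print(n,P[v,u])
p,r=tool(); print(p); print(r.as_matrix())
# heights map: segments
H=P[:,:,2]
m=((H>7)&(H<60)).astype(np.uint8); m[:120]=0; m[180:]=0; m[:,:240]=0; m[:,445:]=0
n,l,st,ce=cv2.connectedComponentsWithStats(m)
for i in range(1,n):
    if st[i,4]>15:
        q=P[l==i]; print(st[i],q.min(0),q.max(0),q.mean(0))
E
```

```text
table [550.7 -71.1   0.8]
jar lid [635.9 -26.   55.8]
pad [461.5  64.6   2.9]
pad [ 455.6 -178.1    8.9]
post [ 457.5 -230.9   41.4]
coup [623.7  61.8  27.6]
valve lever [ 663.1 -132.5   37.7]
valve body [ 611.7 -129.8   26.7]
fit [ 633.3 -221.7   13.4]
handle [ 594.3 -356.6  377.3]
armrail [ 706.2 -352.    63.5]
[ 194.6 -487.4  230.9]
[[ 0.4 -0.   0.9]
 [-0.9  0.   0.4]
 [-0.  -1.   0. ]]
[366 120  15  49 584] [ 590.7 -143.5    7.3] [ 675.3 -118.    44.3] [ 627.1 -130.    31.3]
[300 125  32  38 955] [601.  -53.5   7.4] [658.7   3.1  60. ] [625.6 -25.9  50.7]
[258 133  19  29 344] [600.2  48.6   7.3] [652.6  81.   30.4] [624.2  62.7  22. ]
[419 136   8  20 135] [ 617.2 -230.4    7.3] [ 652.7 -216.3   17.6] [ 635.5 -223.1   12.5]
```

```bash
ls pics
```

```text
side0.png
t1.png
t2.png
top0.png
```

View pics/t1.png

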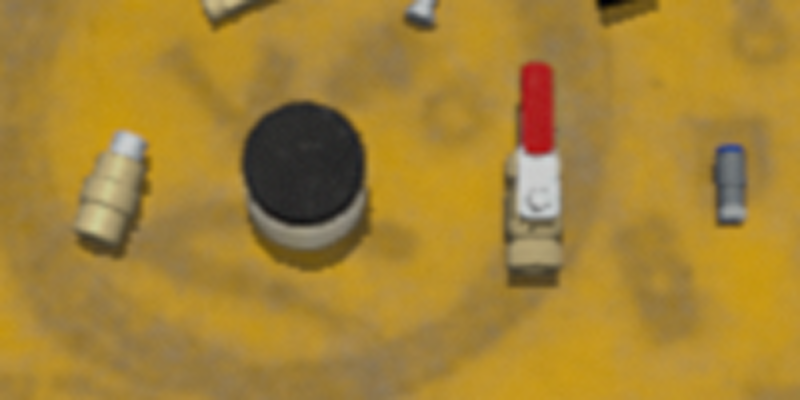

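View pics/t2.png

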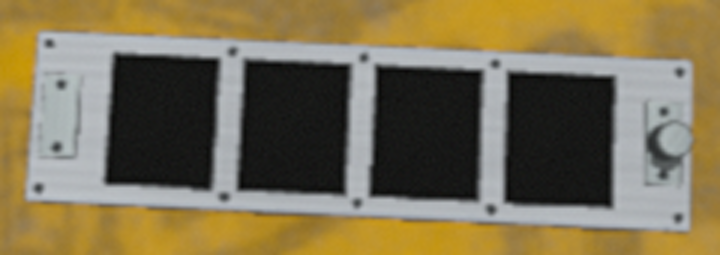

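```bash
python3 - <<'E'
from h import *
np.set_printoptions(precision=1,suppress=True)
c=cap("top")
g=c["frame"].max(2); m=(g<60).astype(np.uint8); m[:200]=0;m[275:]=0;m[:,:230]=0;m[:,425:]=0
n,l,st,ce=cv2.connectedComponentsWithStats(m)
C=[]
for i in range(1,n):
    if st[i,4]>300:
        q=ray(c,*ce[i],8); C.append(q[:2])
        v,u=np.nonzero(l==i); W=np.array([ray(c,a,b,8)[:2] for a,b in zip(u,v)])
        print(st[i],ce[i],q, cv2.minAreaRect(W.astype(np.float32)))
C=np.array(C); C=C[np.argsort(C[:,1])]; print(C, np.diff(C,axis=0))
d=C[-1]-C[0]; print("rail dir deg", np.degrees(np.arctan2(d[1],d[0])), np.linalg.norm(d))
f=lambda x,y,u0,v0,s:(u0+(x+.5)/s-.5, v0+(y+.5)/s-.5)
for n,x,y,z in [("railcorners",40,33,6),("",692,61,6),("",690,230,6),("",28,201,6)]:
    print(n,ray(c,*f(x,y,210,195,3),z))
# post top
print("post",ray(c,*f(677,139,210,195,3),44))
for n,x,y,z in [("jar lid c",304,163,56),("coup nose tip",130,138,18),("coup rear top",97,232,27),("lever end",538,66,42),("lever redstart",539,152,42),("body endL",510,277,13),("body endR",558,277,13),("body end",534,268,26),("fit blue end",730,148,12),("fit rear",733,218,12)]:
    print(n,ray(c,*f(x,y,240,100,4),z))
P=cloud(c); H=P[:,:,2]
# footprint analysis
for nm,(u0,v0,u1,v1),h in [("coup",(250,125,285,168),8),("valve body",(362,137,386,172),9),("lever",(366,112,386,138),36),("fit",(414,132,430,160),6),("jar",(295,120,336,165),50)]:
    s=P[v0:v1,u0:u1].reshape(-1,3); s=s[(s[:,2]>h)&(s[:,2]<65)]
    r=cv2.minAreaRect(s[:,:2].astype(np.float32)); w=s[:,:2]-s[:,:2].mean(0); e,V=np.linalg.eigh(w.T@w)
    print(nm,len(s),r,"pca deg",np.degrees(np.arctan2(V[1,1],V[0,1])))
E
```

```text
[ 245  213   38   45 1467] [263.8 235. ] [464.6  66.4   8. ] ((464.77044677734375, 66.41456604003906), (62.860042572021484, 77.37972259521484), 87.9906997680664)
[ 290  215   36   44 1464] [307.7 237. ] [462.2 -13.3   8. ] ((462.6477355957031, -13.221641540527344), (62.64064407348633, 76.67667388916016), 88.06816864013672)
[ 334  217   36   44 1465] [351.8 239.1] [459.7 -93.    8. ] ((460.08343505859375, -93.0975341796875), (62.69141387939453, 76.80830383300781), 88.22746276855469)
[ 379  220   36   44 1483] [396.1 241.3] [ 456.9 -173.     8. ] ((457.3560791015625, -173.58985900878906), (63.32740020751953, 76.89501953125), 89.03819274902344)
[[ 456.9 -173. ]
 [ 459.7  -93. ]
 [ 462.2  -13.3]
 [ 464.6   66.4]] [[ 2.8 80. ]
 [ 2.4 79.7]
 [ 2.5 79.7]]
rail dir deg 88.16264386849308 239.50542997463958
railcorners [517.5 143.2   6. ]
 [ 506.1 -254.3    6. ]
 [ 404.5 -250.8    6. ]
 [415.6 145.7   6. ]
post [ 455.7 -236.1   44. ]
jar lid c [629.7 -25.4  56. ]
coup nose tip [650.9  56.   18. ]
coup rear top [603.9  68.7  27. ]
lever end [ 680.3 -130.5   42. ]
lever redstart [ 640.1 -130.9  
[... 171 characters left out ...]
]
coup 343 ((627.577392578125, 63.15800476074219), (26.529804229736328, 52.161521911621094), 76.25335693359375) pca deg 162.02573257695548
valve body 423 ((618.1376953125, -130.70770263671875), (53.696075439453125, 25.49900245666504), 0.3021487891674042) pca deg -176.38945895298977
lever 184 ((662.4907836914062, -130.6133270263672), (14.859769821166992, 41.602210998535156), 89.93648529052734) pca deg -179.815082274963
fit 139 ((635.3877563476562, -223.34310913085938), (35.678916931152344, 13.365385055541992), 0.5780927538871765) pca deg -177.73227074696413
jar 776 ((630.3327026367188, -26.05349349975586), (56.28512191772461, 53.32477951049805), 1.4715389013290405) pca deg -172.29421072778908
```

```bash
python3 - <<'E'
from h import *
np.set_printoptions(precision=0,suppress=True)
c=cap("top"); P=cloud(c)
for u,v in [(476,254),(500,250),(530,245),(560,240),(590,232),(603,200),(600,150),(596,100),(590,50),(584,10),(440,340),(262,385),(345,380),(500,20),(185,60),(100,90),(190,110),(190,20)]: print("top",u,v,P[v,u])
s=cap("side"); Q=cloud(s)
for u,v in [(330,350),(332,250),(335,150),(345,100),(400,73),(500,60),(600,57),(612,80),(590,200),(560,300),(532,390),(80,150),(170,130),(60,350)]: print("side",u,v,Q[v,u])
E
```

```text
top 476 254 [ 441. -343.  -84.]
top 500 250 [ 441. -344.   55.]
top 530 245 [ 441. -343.  187.]
top 560 240 [ 441. -344.  283.]
top 590 232 [ 445. -346.  354.]
top 603 200 [ 478. -352.  376.]
top 600 150 [ 536. -353.  376.]
top 596 100 [ 594. -352.  377.]
top 590 50 [ 655. -350.  377.]
top 584 10 [ 707. -347.  374.]
top 440 340 [ 207. -410. -728.]
top 262 385 [272.  23. 358.]
top 345 380 [ 111. -108. -574.]
top 500 20 [ 837. -343.  105.]
top 185 60 [799. 230.   6.]
top 100 90 [739. 392.  -2.]
top 190 110 [632. 159. 207.]
top 190 20 [881. 224.   9.]
side 330 350 [ 440. -366.  -32.]
side 332 250 [ 438. -366.  159.]
side 335 150 [ 438. -366.  292.]
side 345 100 [ 447. -367.  345.]
side 400 73 [ 505. -366.  367.]
side 500 60 [ 628. -364.  371.]
side 600 57 [ 773. -367.  367.]
side 612 80 [ 824. -357.  333.]
side 590 200 [2480.  610. -725.]
side 560 300 [1503.  -27. -610.]
side 532 390 [1209. -233. -720.]
side 80 150 [119. -45. 202.]
side 170 130 [261. -26. 212.]
side 60 350 [ 222. -556.  297.]
```

```bash
cat >> h.py <<'E'
def go(x,y,z,ang,verbose=True):
    """print delta cm (tool axes) and twist to reach TCP (x,y,z), tool x at world yaw ang deg (pointing down)"""
    p,r=tool(); a=np.radians(ang)
    X=np.array([np.cos(a),np.sin(a),0]);Y=np.array([0,0,-1.]);T=R.from_matrix(np.c_[X,Y,np.cross(X,Y)])
    d=r.inv().apply(np.array([x,y,z])-p)/10; w=(r.inv()*T).as_rotvec()
    print("delta_pos",np.round(d,2).tolist(),"twist",np.round(w,3).tolist())
E
python3 - <<'E'
from h import *
go(350,-200,230,-89); 
c=cap("top");P=cloud(c).reshape(-1,3)
s=cap("side");Q=cloud(s).reshape(-1,3)
for A in(P,Q):
    for z0,z1 in [(20,60),(60,120),(120,250),(250,400),(400,700)]:
        k=A[(A[:,0]>420)&(A[:,0]<760)&(A[:,1]>90)&(A[:,1]<300)&(A[:,2]>z0)&(A[:,2]<z1)]
        if len(k): print(z0,len(k),k.min(0).round(),k.max(0).round())
E
```

```text
delta_pos [-20.94, 0.12, 25.09] twist [-0.0, 0.362, -0.0]
20 1367 [421. 149.  20.] [756. 268.  60.]
60 732 [421. 181.  60.] [715. 244. 120.]
120 1981 [427. 157. 120.] [694. 261. 250.]
250 4521 [507. 161. 250.] [703. 300. 400.]
400 4483 [552. 165. 400.] [699. 300. 594.]
20 457 [420. 149.  20.] [759. 270.  60.]
60 147 [420. 181.  60.] [717. 241. 119.]
120 571 [428. 158. 121.] [691. 263. 250.]
250 2237 [506. 160. 250.] [704. 300. 397.]
```

```bash
python3 -m handwheel '[{"delta_pos":[-20.9,0.1,25.1],"twist":[0,0.362,0],"jaw":1},{"delta_pos":[-20.9,0.1,25.1],"twist":[0,0.362,0],"jaw":1},{"delta_pos":[-20.9,0.1,25.1],"twist":[0,0.362,0],"jaw":1},{"delta_pos":[-20.9,0.1,25.1],"twist":[0,0.362,0],"jaw":1},{"delta_pos":[-20.9,0.1,25.1],"twist":[0,0.362,0],"jaw":1},{"delta_pos":[-20.9,0.1,25.1],"twist":[0,0.362,0],"jaw":1},{"delta_pos":[-20.9,0.1,25.1],"twist":[0,0.362,0],"jaw":1},{"delta_pos":[-20.9,0.1,25.1],"twist":[0,0.362,0],"jaw":1},{"delta_pos":[-20.9,0.1,25.1],"twist":[0,0.362,0],"jaw":0.5},{"delta_pos":[-20.9,0.1,25.1],"twist":[0,0.362,0],"jaw":0.5}]' 30; python3 -c "
from h import *
print(telemetry.sense()['joints'])
go(635,-223.2,120,-89)"
```

```text
time_s: 1.23
eef_pos: [350.8, -199.3, 230.5]
ee_rot: [-0.505, 0.505, -0.494, 0.495]
force: [0.5, -0.3, 0.1]
grip_width: 0.75
[-8.09060085e-01  4.03421709e-02  1.82858709e+00 -1.70790990e-04
  1.27207362e+00  7.40419689e-01]
delta_pos [2.99, 11.06, 28.36] twist [-0.0, 0.004, 0.001]
```

```bash
python3 -m handwheel '[{"delta_pos":[3,11,28.4],"twist":[0,0.004,0],"jaw":0.5},{"delta_pos":[3,11,28.4],"twist":[0,0.004,0],"jaw":0.5},{"delta_pos":[3,11,28.4],"twist":[0,0.004,0],"jaw":0.5},{"delta_pos":[3,11,28.4],"twist":[0,0.004,0],"jaw":0.5},{"delta_pos":[3,11,28.4],"twist":[0,0.004,0],"jaw":0.5},{"delta_pos":[3,11,28.4],"twist":[0,0.004,0],"jaw":0.5},{"delta_pos":[3,11,28.4],"twist":[0,0.004,0],"jaw":0.5},{"delta_pos":[3,11,28.4],"twist":[0,0.004,0],"jaw":0.5},{"delta_pos":[3,11,28.4],"twist":[0,0.004,0],"jaw":0.5},{"delta_pos":[3,11,28.4],"twist":[0,0.004,0],"jaw":0.5}]'; python3 -c "
from h import *
go(635,-223.2,4,-89)
for n in('top','side'):
  c=cap(n); 
  print(n,[ (c['R']@np.array(q)+c['t']) for q in [[635,-223,7]]][0].round())
  cv2.imwrite('pics/%s1.png'%n,c['frame'][:,:,::-1])
"
```

```text
time_s: 2.07
eef_pos: [634.1, -226.8, 119.2]
ee_rot: [-0.503, 0.503, -0.497, 0.496]
force: [-0.6, -0.0, -0.5]
grip_width: 0.502
delta_pos [-0.35, 11.52, 0.11] twist [0.001, -0.005, -0.001]
top [190. -87. 969.]
side [162.  93. 717.]
```

View pics/side1.png

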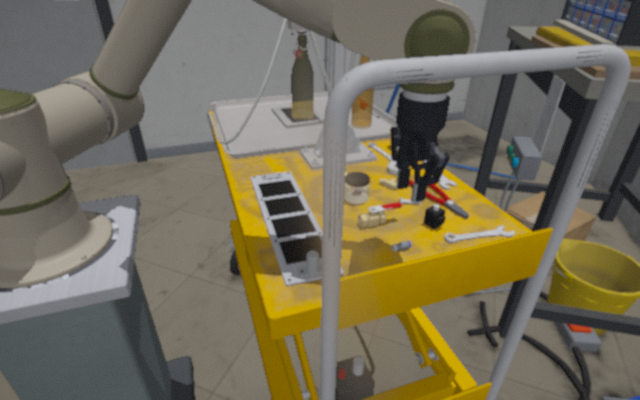

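```bash
python3 -c "
from h import *
print(tool()[0])
go(635,-223.2,4,-89)"
```

```text
[ 633.89505025 -226.5919544   120.89060402]
delta_pos [-0.34, 11.69, 0.11] twist [-0.0, -0.005, 0.0]
```

Gripper is above the fitting. Descending.

```bash
python3 -m handwheel '[{"delta_pos":[-0.34,3,0.1],"twist":[0,0,0],"jaw":0.4},{"delta_pos":[-0.34,6,0.1],"twist":[0,0,0],"jaw":0.4},{"delta_pos":[-0.34,9,0.1],"twist":[0,0,0],"jaw":0.4},{"delta_pos":[-0.34,10.5,0.1],"twist":[0,0,0],"jaw":0.4},{"delta_pos":[-0.34,11,0.1],"twist":[0,0,0],"jaw":0.4},{"delta_pos":[-0.34,11.3,0.1],"twist":[0,0,0],"jaw":0.4},{"delta_pos":[-0.34,11.3,0.1],"twist":[0,0,0],"jaw":0.4},{"delta_pos":[-0.34,11.3,0.1],"twist":[0,0,0],"jaw":0.4},{"delta_pos":[-0.34,11.3,0.1],"twist":[0,0,0],"jaw":0.4},{"delta_pos":[-0.34,11.3,0.1],"twist":[0,0,0],"jaw":0.4}]'; python3 -c "
from h import *
print(tool()[0]); go(635,-223.2,4,-89)
c=cap('side'); crop(c,'s2.png',340,180,500,280,5)
c=cap('top'); crop(c,'t3.png',380,90,480,170,6)
print(tool()[0]); go(635,-223.2,4,-89)
"
```

```text
time_s: 3.0
eef_pos: [636.1, -222.2, 8.5]
ee_rot: [0.504, -0.503, 0.496, -0.497]
force: [-0.9, -0.0, -0.0]
grip_width: 0.399
[ 636.11105832 -222.24038232    8.49199291]
delta_pos [0.09, 0.45, -0.11] twist [-0.002, -0.004, 0.001]
[ 635.9127549  -222.07365227    7.96293194]
delta_pos [0.11, 0.4, -0.09] twist [-0.001, -0.004, 0.0]
```

View pics/s2.png

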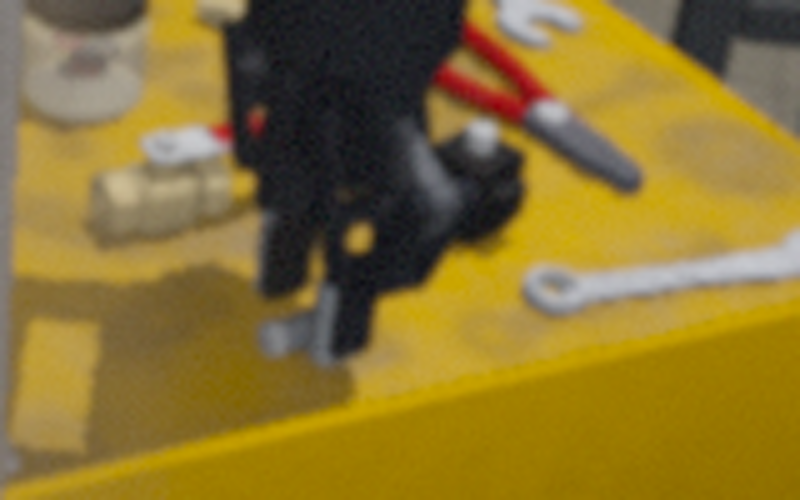

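The fitting lies between the fingers (crop 270,335). Lower slightly, close.

```bash
python3 -m handwheel '[{"delta_pos":[0.1,0.45,-0.1],"twist":[0,0,0],"jaw":0.3},{"delta_pos":[0.1,0.45,-0.1],"twist":[0,0,0],"jaw":0.3},{"delta_pos":[0.1,0.45,-0.1],"twist":[0,0,0],"jaw":0},{"delta_pos":[0.1,0.45,-0.1],"twist":[0,0,0],"jaw":0},{"delta_pos":[0.1,0.45,-0.1],"twist":[0,0,0],"jaw":0},{"delta_pos":[0.1,0.45,-0.1],"twist":[0,0,0],"jaw":0},{"delta_pos":[0.1,0.45,-0.1],"twist":[0,0,0],"jaw":0},{"delta_pos":[0.1,0.45,-0.1],"twist":[0,0,0],"jaw":0},{"delta_pos":[0.1,0.45,-0.1],"twist":[0,0,0],"jaw":0},{"delta_pos":[0.1,0.45,-0.1],"twist":[0,0,0],"jaw":0}]' 30; python3 -c "
from h import *
print(tool()[0]); go(635,-223.2,104,-89)"
```

```text
time_s: 3.93
eef_pos: [634.7, -223.0, 2.8]
ee_rot: [0.503, -0.503, 0.497, -0.497]
force: [0.6, -0.7, -1.1]
grip_width: 0.157
[ 634.73449913 -222.98360388    2.83394939]
delta_pos [0.02, -10.12, 0.03] twist [-0.0, -0.004, 0.0]
```

```bash
python3 -m handwheel '[{"delta_pos":[0,-2,0],"twist":[0,0,0],"jaw":0},{"delta_pos":[0,-5,0],"twist":[0,0,0],"jaw":0},{"delta_pos":[0,-8,0],"twist":[0,0,0],"jaw":0},{"delta_pos":[0,-8,0],"twist":[0,0,0],"jaw":0},{"delta_pos":[0,-8,0],"twist":[0,0,0],"jaw":0},{"delta_pos":[0,-8,0],"twist":[0,0,0],"jaw":0},{"delta_pos":[0,-8,0],"twist":[0,0,0],"jaw":0},{"delta_pos":[0,-8,0],"twist":[0,0,0],"jaw":0},{"delta_pos":[0,-8,0],"twist":[0,0,0],"jaw":0},{"delta_pos":[0,-8,0],"twist":[0,0,0],"jaw":0}]' 30; python3 -c "
from h import *
s=telemetry.sense();print(tool()[0],s['grip_width']); go(456.7,-173,80,-91.84)
c=cap('side'); crop(c,'s3.png',340,130,500,280,4)"
```

```text
time_s: 4.77
eef_pos: [634.5, -222.9, 82.2]
ee_rot: [-0.503, 0.504, -0.497, 0.496]
force: [0.3, 0.4, 0.1]
grip_width: 0.159
[ 634.54915367 -222.88598524   82.20651415] 0.1587065961249661
delta_pos [-5.23, 0.24, -17.71] twist [0.001, 0.046, -0.0]
```

View pics/s3.png

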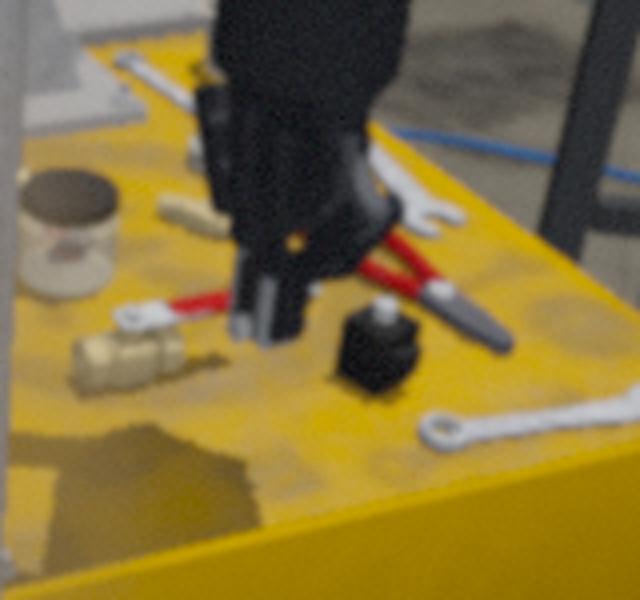

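The fitting is held (width 0.159 ≈ 13.5 mm, grey end seen at crop 240,325). Now above the pad next to the post.

```bash
python3 -m handwheel '[{"delta_pos":[-1.3,0,-4.4],"twist":[0,0.046,0],"jaw":0},{"delta_pos":[-2.6,0,-8.8],"twist":[0,0.046,0],"jaw":0},{"delta_pos":[-3.9,0,-13.2],"twist":[0,0.046,0],"jaw":0},{"delta_pos":[-5.2,0.2,-17.7],"twist":[0,0.046,0],"jaw":0},{"delta_pos":[-5.2,0.2,-17.7],"twist":[0,0.046,0],"jaw":0},{"delta_pos":[-5.2,0.2,-17.7],"twist":[0,0.046,0],"jaw":0},{"delta_pos":[-5.2,0.2,-17.7],"twist":[0,0.046,0],"jaw":0},{"delta_pos":[-5.2,0.2,-17.7],"twist":[0,0.046,0],"jaw":0},{"delta_pos":[-5.2,0.2,-17.7],"twist":[0,0.046,0],"jaw":0},{"delta_pos":[-5.2,0.2,-17.7],"twist":[0,0.046,0],"jaw":0}]' 30; python3 -c "
from h import *
s=telemetry.sense();print(tool()[0],s['grip_width']); go(456.7,-173,11.3,-91.84)
c=cap('top'); crop(c,'t4.png',360,190,460,270,6)
go(456.7,-173,11.3,-91.84)"
```

```text
time_s: 5.65
eef_pos: [457.7, -173.7, 80.7]
ee_rot: [-0.492, 0.492, -0.508, 0.508]
force: [0.7, 0.0, 0.4]
grip_width: 0.159
[ 457.6908356  -173.69616677   80.65522215] 0.15888701326347437
delta_pos [-0.07, 6.94, -0.1] twist [-0.0, 0.0, 0.0]
delta_pos [-0.06, 6.93, -0.09] twist [-0.0, 0.0, -0.0]
```

View pics/t4.png

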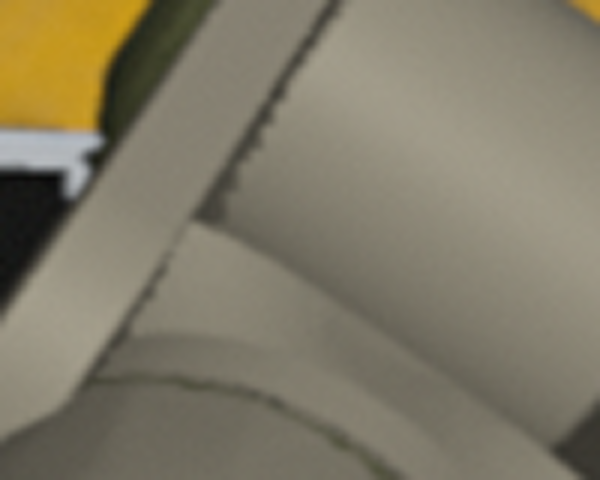

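Top view is blocked by the arm here; descending on the measured pose.

```bash
python3 -m handwheel '[{"delta_pos":[-0.05,2.5,-0.1],"twist":[0,0,0],"jaw":0},{"delta_pos":[-0.05,4.5,-0.1],"twist":[0,0,0],"jaw":0},{"delta_pos":[-0.05,5.8,-0.1],"twist":[0,0,0],"jaw":0},{"delta_pos":[-0.05,6.5,-0.1],"twist":[0,0,0],"jaw":0},{"delta_pos":[-0.05,6.8,-0.1],"twist":[0,0,0],"jaw":0},{"delta_pos":[-0.05,6.8,-0.1],"twist":[0,0,0],"jaw":0},{"delta_pos":[-0.05,6.8,-0.1],"twist":[0,0,0],"jaw":0},{"delta_pos":[-0.05,6.8,-0.1],"twist":[0,0,0],"jaw":0},{"delta_pos":[-0.05,6.8,-0.1],"twist":[0,0,0],"jaw":0},{"delta_pos":[-0.05,6.8,-0.1],"twist":[0,0,0],"jaw":0}]' 30; python3 -c "
from h import *
s=telemetry.sense();print(tool()[0],s['grip_width'],s['force']); go(456.7,-173,11.3,-91.84)
c=cap('side'); crop(c,'s4.png',240,200,360,290,6)
s=telemetry.sense();print(tool()[0],s['grip_width'],s['force']); go(456.7,-173,11.3,-91.84)"
```

```text
time_s: 6.53
eef_pos: [456.3, -173.0, 13.3]
ee_rot: [-0.492, 0.492, -0.508, 0.508]
force: [-0.3, 1.0, 0.4]
grip_width: 0.16
[ 456.27840866 -173.04614514   13.30332101] 0.160442880624613 [-0.25329602  0.95169622  0.3689101 ]
delta_pos [-0.01, 0.2, 0.04] twist [-0.001, -0.0, 0.001]
[ 456.20503116 -173.01412128   13.17637526] 0.15821277356070237 [ 0.44857361  0.35994385 -0.11567704]
delta_pos [-0.0, 0.19, 0.05] twist [-0.001, -0.0, 0.0]
```

View pics/s4.png

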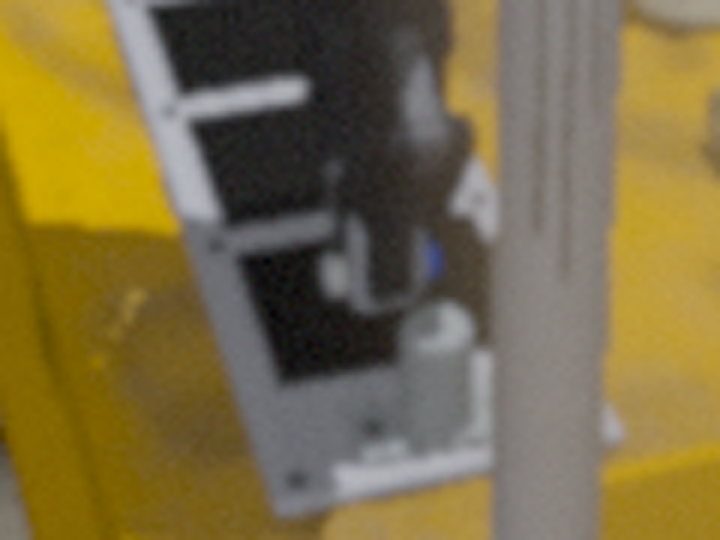

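```bash
python3 -m handwheel '[{"delta_pos":[0,0.1,0.04],"twist":[0,0,0],"jaw":0},{"delta_pos":[0,0.2,0.04],"twist":[0,0,0],"jaw":0},{"delta_pos":[0,0.22,0.04],"twist":[0,0,0],"jaw":0},{"delta_pos":[0,0.22,0.04],"twist":[0,0,0],"jaw":0},{"delta_pos":[0,0.22,0.04],"twist":[0,0,0],"jaw":0.2},{"delta_pos":[0,0.22,0.04],"twist":[0,0,0],"jaw":0.35},{"delta_pos":[0,0.22,0.04],"twist":[0,0,0],"jaw":0.35},{"delta_pos":[0,0.22,0.04],"twist":[0,0,0],"jaw":0.35},{"delta_pos":[0,-2,0.04],"twist":[0,0,0],"jaw":0.35},{"delta_pos":[0,-6,0.04],"twist":[0,0,0],"jaw":0.35}]' 30; python3 -c "
from h import *
c=cap('side'); crop(c,'s5.png',240,200,360,290,6)
s=telemetry.sense();print(tool()[0],s['grip_width'],s['force'])
go(627.5,62.5,130,-104.2)"
```

```text
time_s: 7.42
eef_pos: [454.5, -171.7, 70.6]
ee_rot: [0.491, -0.492, 0.511, -0.505]
force: [0.8, -0.4, -0.0]
grip_width: 0.347
[ 458.51306335 -174.14401652   79.54960688] 0.34960339456512557 [ 5.44606333 -3.24942476  8.47409458]
delta_pos [-24.17, -5.04, 16.17] twist [-0.006, 0.216, 0.003]
```

View pics/s5.png

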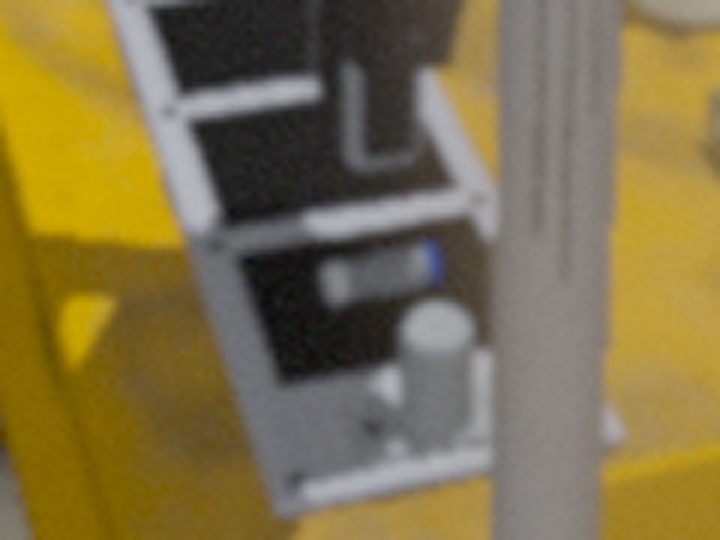

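Fitting sits on its pad (crop 380,270). Next, coupling.

```bash
python3 -m handwheel '[{"delta_pos":[0,-4.0,0],"twist":[0,0,0],"jaw":0.55},{"delta_pos":[-4,-5,2.7],"twist":[0,0.1,0],"jaw":0.55},{"delta_pos":[-24.2,-5,16.2],"twist":[0,0.216,0],"jaw":0.55},{"delta_pos":[-24.2,-5,16.2],"twist":[0,0.216,0],"jaw":0.55},{"delta_pos":[-24.2,-5,16.2],"twist":[0,0.216,0],"jaw":0.55},{"delta_pos":[-24.2,-5,16.2],"twist":[0,0.216,0],"jaw":0.55},{"delta_pos":[-24.2,-5,16.2],"twist":[0,0.216,0],"jaw":0.55},{"delta_pos":[-24.2,-5,16.2],"twist":[0,0.216,0],"jaw":0.55},{"delta_pos":[-24.2,-5,16.2],"twist":[0,0.216,0],"jaw":0.55},{"delta_pos":[-24.2,-5,16.2],"twist":[0,0.216,0],"jaw":0.55}]' 40; python3 -c "
from h import *
s=telemetry.sense();print(tool()[0],s['grip_width']); go(627.5,62.5,8,-104.2)
c=cap('side'); crop(c,'s6.png',320,100,480,260,4)
c=cap('top');  cv2.imwrite('pics/t6.png',c['frame'][:,:,::-1])
s=telemetry.sense();print(tool()[0],s['grip_width']); go(627.5,62.5,8,-104.2)"
```

```text
time_s: 8.3
eef_pos: [626.6, 65.7, 122.1]
ee_rot: [0.435, -0.435, 0.557, -0.557]
force: [0.0, 0.1, -0.1]
grip_width: 0.549
[626.59708264  65.72686537 122.10382894] 0.5487356356194444
delta_pos [0.29, 11.41, 0.17] twist [0.0, 0.003, -0.0]
[625.69450684  63.19143242 122.45663506] 0.5491311669039621
delta_pos [0.02, 11.45, 0.2] twist [0.001, -0.0, 0.0]
```

View pics/t6.png

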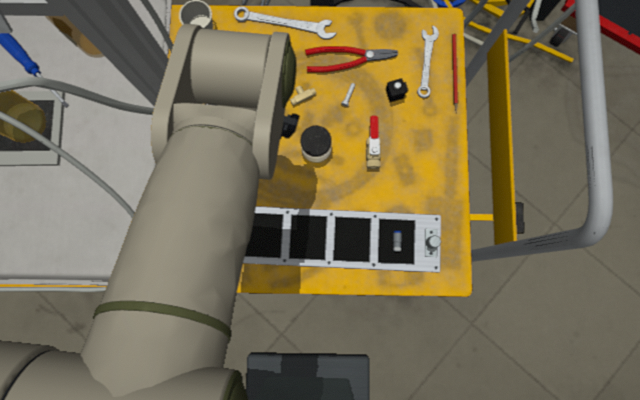

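```bash
python3 - <<'E'
from h import *
np.set_printoptions(precision=0,suppress=True)
c=cap("top");P=cloud(c)
for u,v in [(160,130),(165,90),(175,60),(185,35),(200,60),(240,70),(285,70),(140,110),(120,90),(150,60),(160,30),(140,10),(100,40)]: print(u,v,P[v,u])
E
```

```text
160 130 [530. 121. 453.]
165 90 [574. 121. 446.]
175 60 [612. 117. 432.]
185 35 [646. 112. 422.]
200 60 [619.  95. 417.]
240 70 [608.  51. 417.]
285 70 [611.   3. 412.]
140 110 [587. 185. 340.]
120 90 [739. 352.   2.]
150 60 [659. 182. 325.]
160 30 [693. 168. 338.]
140 10 [904. 326.   2.]
100 40 [649. 213. 401.]
```

View pics/s6.png

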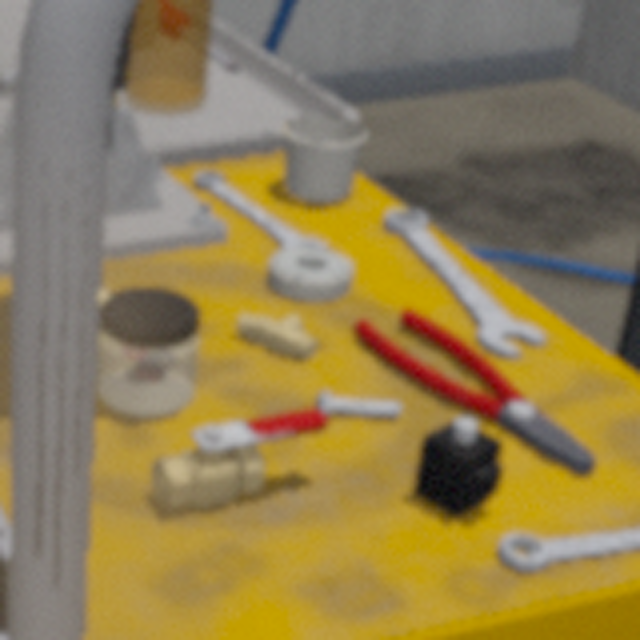

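```bash
python3 -m handwheel '[{"delta_pos":[0,3,0.2],"twist":[0,0,0],"jaw":0.55},{"delta_pos":[0,6,0.2],"twist":[0,0,0],"jaw":0.55},{"delta_pos":[0,9,0.2],"twist":[0,0,0],"jaw":0.55},{"delta_pos":[0,10.5,0.2],"twist":[0,0,0],"jaw":0.55},{"delta_pos":[0,11.5,0.2],"twist":[0,0,0],"jaw":0.55},{"delta_pos":[0,11.8,0.2],"twist":[0,0,0],"jaw":0.55},{"delta_pos":[0,11.8,0.2],"twist":[0,0,0],"jaw":0.55},{"delta_pos":[0,11.8,0.2],"twist":[0,0,0],"jaw":0.55},{"delta_pos":[0,11.8,0.2],"twist":[0,0,0],"jaw":0.55},{"delta_pos":[0,11.8,0.2],"twist":[0,0,0],"jaw":0.55}]' 40; python3 -c "
from h import *
go(627.5,62.5,3.5,-104.2)
c=cap('side'); cv2.imwrite('pics/s7.png',c['frame'][:,:,::-1])
s=telemetry.sense();print(tool()[0],s['grip_width'],s['force']); go(627.5,62.5,3.5,-104.2)"
```

```text
time_s: 9.28
eef_pos: [628.6, 63.2, 6.0]
ee_rot: [-0.435, 0.434, -0.558, 0.559]
force: [-0.5, -0.2, -0.6]
grip_width: 0.552
delta_pos [0.09, 0.25, -0.09] twist [-0.002, -0.0, -0.0]
[628.50340439  63.22480949   5.74474545] 0.5524154782436206 [0.29491446 0.5184223  0.16994466]
delta_pos [0.09, 0.22, -0.08] twist [-0.001, -0.0, -0.0]
```

View pics/s7.png

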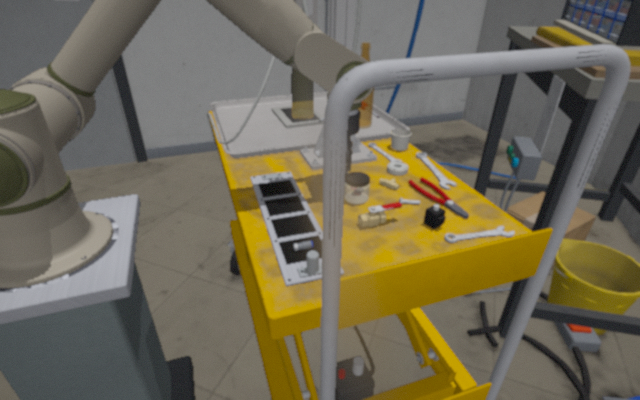

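```bash
python3 -m handwheel '[{"delta_pos":[0.1,0.2,-0.1],"twist":[0,0,0],"jaw":0.5},{"delta_pos":[0.1,0.2,-0.1],"twist":[0,0,0],"jaw":0.2},{"delta_pos":[0.1,0.2,-0.1],"twist":[0,0,0],"jaw":0},{"delta_pos":[0.1,0.2,-0.1],"twist":[0,0,0],"jaw":0},{"delta_pos":[0.1,0.2,-0.1],"twist":[0,0,0],"jaw":0},{"delta_pos":[0.1,0.2,-0.1],"twist":[0,0,0],"jaw":0},{"delta_pos":[0.1,0.2,-0.1],"twist":[0,0,0],"jaw":0},{"delta_pos":[0.1,0.2,-0.1],"twist":[0,0,0],"jaw":0},{"delta_pos":[0.1,0.2,-0.1],"twist":[0,0,0],"jaw":0},{"delta_pos":[0.1,0.2,-0.1],"twist":[0,0,0],"jaw":0}]' 50; python3 -c "
from h import *
s=telemetry.sense();print(tool()[0],s['grip_width'],s['force'])"
```

```text
time_s: 10.17
eef_pos: [627.0, 62.5, 3.0]
ee_rot: [-0.434, 0.434, -0.558, 0.558]
force: [-0.9, -0.0, 3.5]
grip_width: 0.305
[626.95752877  62.52175583   2.96805364] 0.3053941474130137 [-0.88766899 -0.04664719  3.50103134]
```

```bash
python3 -m handwheel '[{"delta_pos":[0,-2,0],"twist":[0,0,0],"jaw":0},{"delta_pos":[0,-5,0],"twist":[0,0,0],"jaw":0},{"delta_pos":[0,-9,0],"twist":[0,0,0],"jaw":0},{"delta_pos":[0,-11,0],"twist":[0,0,0],"jaw":0},{"delta_pos":[0,-11,0],"twist":[0,0,0],"jaw":0},{"delta_pos":[0,-11,0],"twist":[0,0,0],"jaw":0},{"delta_pos":[0,-11,0],"twist":[0,0,0],"jaw":0},{"delta_pos":[0,-11,0],"twist":[0,0,0],"jaw":0},{"delta_pos":[0,-11,0],"twist":[0,0,0],"jaw":0},{"delta_pos":[0,-11,0],"twist":[0,0,0],"jaw":0}]' 50; python3 -c "
from h import *
s=telemetry.sense();print(tool()[0],s['grip_width'],s['force']);go(459.4,-93,110,-91.84)"
```

```text
time_s: 11.0
eef_pos: [626.5, 62.6, 111.8]
ee_rot: [0.434, -0.435, 0.558, -0.558]
force: [1.7, 0.9, -0.6]
grip_width: 0.305
[626.50687854  62.55111328 111.76656815] 0.3053385349255251 [ 1.66212209  0.87181664 -0.59961881]
delta_pos [19.18, 0.2, -12.38] twist [0.002, -0.216, 0.0]
```

```bash
python3 -m handwheel '[{"delta_pos":[3,0.2,-2],"twist":[0,0,0],"jaw":0},{"delta_pos":[6.2,0.2,-4],"twist":[0,-0.05,0],"jaw":0},{"delta_pos":[9.4,0.2,-6],"twist":[0,-0.1,0],"jaw":0},{"delta_pos":[12.6,0.2,-8.2],"twist":[0,-0.15,0],"jaw":0},{"delta_pos":[15.8,0.2,-10.2],"twist":[0,-0.216,0],"jaw":0},{"delta_pos":[19.2,0.2,-12.4],"twist":[0,-0.216,0],"jaw":0},{"delta_pos":[19.2,0.2,-12.4],"twist":[0,-0.216,0],"jaw":0},{"delta_pos":[19.2,0.2,-12.4],"twist":[0,-0.216,0],"jaw":0},{"delta_pos":[19.2,0.2,-12.4],"twist":[0,-0.216,0],"jaw":0},{"delta_pos":[19.2,0.2,-12.4],"twist":[0,-0.216,0],"jaw":0}]' 50; python3 -c "
from h import *
c=cap('side'); crop(c,'s8.png',240,120,360,290,4)
s=telemetry.sense();print(tool()[0],s['grip_width'],s['force']);go(459.4,-93,11.5,-91.84)"
```

```text
time_s: 11.83
eef_pos: [460.2, -92.5, 110.7]
ee_rot: [-0.492, 0.492, -0.508, 0.508]
force: [0.1, 0.2, -0.7]
grip_width: 0.308
[460.13390304 -92.41005419 110.65005509] 0.3037790229475745 [ 0.25581098  0.13024059 -0.62519897]
delta_pos [0.06, 9.91, -0.07] twist [-0.0, 0.001, -0.0]
```

View pics/s8.png

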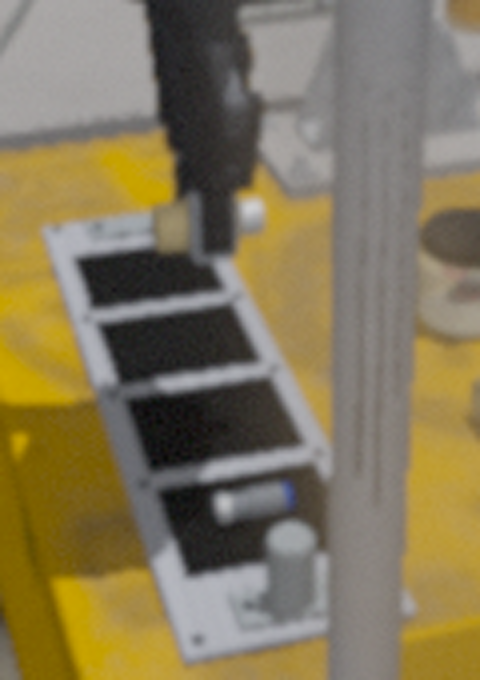

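Coupling is held level (crop 210,225), nose away from the robot. Lower to just above the second pad.

```bash
python3 -m handwheel '[{"delta_pos":[0.06,3,-0.07],"twist":[0,0,0],"jaw":0},{"delta_pos":[0.06,6,-0.07],"twist":[0,0,0],"jaw":0},{"delta_pos":[0.06,8,-0.07],"twist":[0,0,0],"jaw":0},{"delta_pos":[0.06,9,-0.07],"twist":[0,0,0],"jaw":0},{"delta_pos":[0.06,9.5,-0.07],"twist":[0,0,0],"jaw":0},{"delta_pos":[0.06,9.7,-0.07],"twist":[0,0,0],"jaw":0},{"delta_pos":[0.06,9.7,-0.07],"twist":[0,0,0],"jaw":0},{"delta_pos":[0.06,9.7,-0.07],"twist":[0,0,0],"jaw":0},{"delta_pos":[0.06,9.7,-0.07],"twist":[0,0,0],"jaw":0},{"delta_pos":[0.06,9.7,-0.07],"twist":[0,0,0],"jaw":0}]' 50; python3 -c "
from h import *
s=telemetry.sense();print(tool()[0],s['grip_width'],s['force'])
c=cap('side'); crop(c,'s9.png',240,170,360,290,5)
s=telemetry.sense();print(tool()[0],s['grip_width'],s['force']);go(459.4,-93,11.5,-91.84)"
```

```text
time_s: 12.72
eef_pos: [459.2, -93.9, 14.5]
ee_rot: [-0.492, 0.492, -0.508, 0.508]
force: [0.3, -0.3, -0.8]
grip_width: 0.304
[459.17272315 -93.86318893  14.49552746] 0.3043937806155769 [ 0.27043519 -0.31985701 -0.79087483]
[459.06736172 -93.82694051  14.35572802] 0.3080990219599041 [ 0.56075061  0.49239142 -0.71896118]
delta_pos [-0.08, 0.29, 0.03] twist [-0.001, -0.0, 0.0]
```

View pics/s9.png

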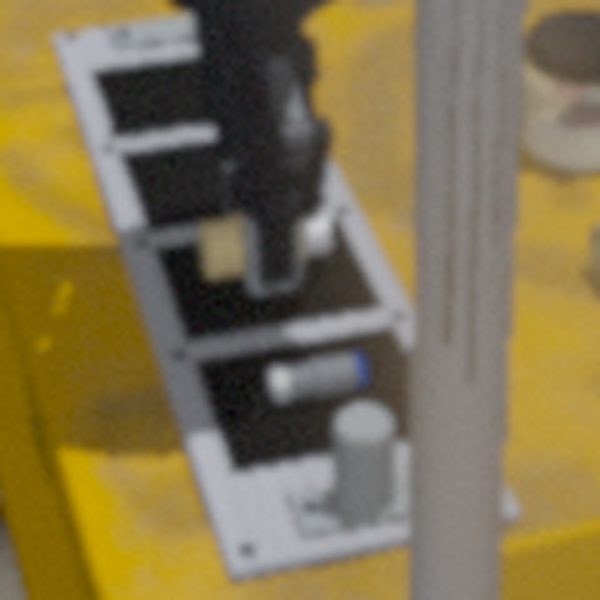

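```bash
python3 -m handwheel '[{"delta_pos":[-0.08,0.15,0.03],"twist":[0,0,0],"jaw":0},{"delta_pos":[-0.08,0.25,0.03],"twist":[0,0,0],"jaw":0},{"delta_pos":[-0.08,0.3,0.03],"twist":[0,0,0],"jaw":0},{"delta_pos":[-0.08,0.3,0.03],"twist":[0,0,0],"jaw":0},{"delta_pos":[-0.08,0.3,0.03],"twist":[0,0,0],"jaw":0.4},{"delta_pos":[-0.08,0.3,0.03],"twist":[0,0,0],"jaw":0.5},{"delta_pos":[-0.08,0.3,0.03],"twist":[0,0,0],"jaw":0.5},{"delta_pos":[-0.08,0.3,0.03],"twist":[0,0,0],"jaw":0.5},{"delta_pos":[-0.08,-2,0.03],"twist":[0,0,0],"jaw":0.5},{"delta_pos":[-0.08,-6,0.03],"twist":[0,0,0],"jaw":0.5}]' 50; python3 -c "
from h import *
c=cap('side'); crop(c,'s10.png',240,170,360,290,5)
s=telemetry.sense();print(tool()[0],s['grip_width'],s['force'])
c=cap('side')
go(615.6,-130.5,120,-90)"
```

```text
time_s: 13.6
eef_pos: [457.1, -92.1, 71.8]
ee_rot: [0.491, -0.493, 0.511, -0.506]
force: [0.8, 0.6, -0.0]
grip_width: 0.501
[461.33273813 -93.80000421  80.406633  ] 0.49714822321350766 [ 6.62946569 -1.27773175  8.26990065]
delta_pos [3.17, -4.05, 15.55] twist [-0.008, -0.032, 0.004]
```

View pics/s10.png

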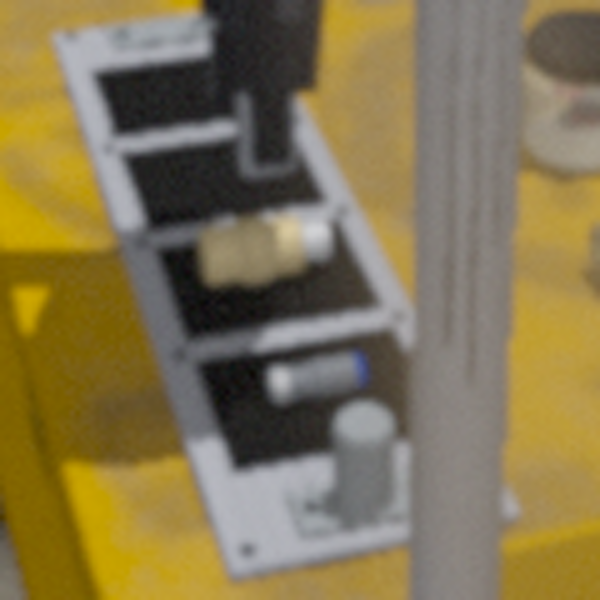

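Coupling set on the second pad (crop 265,250). Now the valve.

```bash
python3 -m handwheel '[{"delta_pos":[0,-4,0],"twist":[0,0,0],"jaw":0.55},{"delta_pos":[0.8,-4,4],"twist":[0,-0.032,0],"jaw":0.55},{"delta_pos":[1.6,-4,8],"twist":[0,-0.032,0],"jaw":0.55},{"delta_pos":[2.4,-4,12],"twist":[0,-0.032,0],"jaw":0.55},{"delta_pos":[3.2,-4,15.5],"twist":[0,-0.032,0],"jaw":0.55},{"delta_pos":[3.2,-4,15.5],"twist":[0,-0.032,0],"jaw":0.55},{"delta_pos":[3.2,-4,15.5],"twist":[0,-0.032,0],"jaw":0.55},{"delta_pos":[3.2,-4,15.5],"twist":[0,-0.032,0],"jaw":0.55},{"delta_pos":[3.2,-4,15.5],"twist":[0,-0.032,0],"jaw":0.55},{"delta_pos":[3.2,-4,15.5],"twist":[0,-0.032,0],"jaw":0.55}]' 80; python3 -c "
from h import *
c=cap('side'); crop(c,'s11.png',340,130,500,280,4)
s=telemetry.sense();print(tool()[0],s['grip_width'],s['force'])
go(615.5,-130.6,6,-90)"
```

```text
time_s: 14.53
eef_pos: [612.3, -129.7, 114.2]
ee_rot: [0.5, -0.5, 0.5, -0.5]
force: [0.3, 0.4, 0.1]
grip_width: 0.551
[ 612.45188278 -129.69517844  114.25025922] 0.5496672154154322 [-0.5799862   0.04946755  0.05648387]
delta_pos [0.09, 10.83, 0.3] twist [-0.0, -0.0, 0.0]
```

View pics/s11.png

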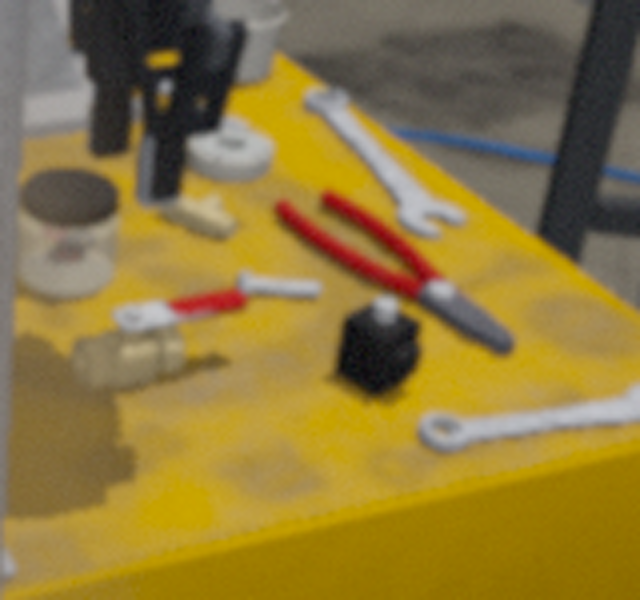

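Path is clear above the valve (crop 130,345). Descending to it.

```bash
python3 -m handwheel '[{"delta_pos":[0.09,3,0.3],"twist":[0,0,0],"jaw":0.55},{"delta_pos":[0.09,6,0.3],"twist":[0,0,0],"jaw":0.55},{"delta_pos":[0.09,8.5,0.3],"twist":[0,0,0],"jaw":0.55},{"delta_pos":[0.09,10,0.3],"twist":[0,0,0],"jaw":0.55},{"delta_pos":[0.09,10.7,0.3],"twist":[0,0,0],"jaw":0.55},{"delta_pos":[0.09,10.9,0.3],"twist":[0,0,0],"jaw":0.55},{"delta_pos":[0.09,10.9,0.3],"twist":[0,0,0],"jaw":0.55},{"delta_pos":[0.09,10.9,0.3],"twist":[0,0,0],"jaw":0.55},{"delta_pos":[0.09,10.9,0.3],"twist":[0,0,0],"jaw":0.55},{"delta_pos":[0.09,10.9,0.3],"twist":[0,0,0],"jaw":0.55}]' 80; python3 -c "
from h import *
c=cap('side'); crop(c,'s12.png',340,150,480,270,5)
s=telemetry.sense();print(tool()[0],s['grip_width'],s['force'])
go(615.5,-130.6,4,-90)"
```

```text
time_s: 15.42
eef_pos: [616.5, -131.0, 5.9]
ee_rot: [-0.5, 0.5, -0.499, 0.501]
force: [0.1, -0.7, 0.5]
grip_width: 0.549
[ 616.33737473 -130.916608      5.62141537] 0.5479852974154507 [ 0.7624445  -0.05201125 -0.32770933]
delta_pos [-0.03, 0.16, -0.08] twist [-0.001, -0.0, 0.001]
```

View pics/s12.png

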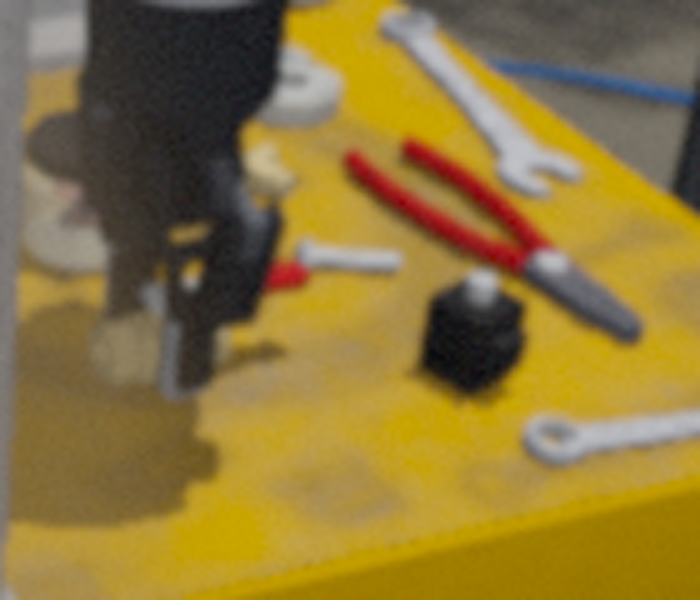

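Fingers straddle the body (crop 170,345). Close.

```bash
python3 -m handwheel '[{"delta_pos":[-0.03,0.15,-0.08],"twist":[0,0,0],"jaw":0.5},{"delta_pos":[-0.03,0.15,-0.08],"twist":[0,0,0],"jaw":0.2},{"delta_pos":[-0.03,0.15,-0.08],"twist":[0,0,0],"jaw":0},{"delta_pos":[-0.03,0.15,-0.08],"twist":[0,0,0],"jaw":0},{"delta_pos":[-0.03,0.15,-0.08],"twist":[0,0,0],"jaw":0},{"delta_pos":[-0.03,0.15,-0.08],"twist":[0,0,0],"jaw":0},{"delta_pos":[-0.03,0.15,-0.08],"twist":[0,0,0],"jaw":0},{"delta_pos":[-0.03,0.15,-0.08],"twist":[0,0,0],"jaw":0},{"delta_pos":[-0.03,0.15,-0.08],"twist":[0,0,0],"jaw":0},{"delta_pos":[-0.03,0.15,-0.08],"twist":[0,0,0],"jaw":0}]' 80; python3 -c "
from h import *
s=telemetry.sense();print(tool()[0],s['grip_width'],s['force'])"
```

```text
time_s: 16.3
eef_pos: [615.2, -130.6, 3.5]
ee_rot: [-0.5, 0.5, -0.5, 0.5]
force: [-2.4, -0.7, 5.6]
grip_width: 0.281
[ 615.2475192  -130.62912657    3.52110283] 0.2805684616497682 [-2.38465918 -0.66530335  5.6281039 ]
```

```bash
python3 -m handwheel '[{"delta_pos":[0,-1.5,0],"twist":[0,0,0],"jaw":0},{"delta_pos":[0,-4,0],"twist":[0,0,0],"jaw":0},{"delta_pos":[0,-7,0],"twist":[0,0,0],"jaw":0},{"delta_pos":[0,-10,0],"twist":[0,0,0],"jaw":0},{"delta_pos":[0,-11,0],"twist":[0,0,0],"jaw":0},{"delta_pos":[0,-11,0],"twist":[0,0,0],"jaw":0},{"delta_pos":[0,-11,0],"twist":[0,0,0],"jaw":0},{"delta_pos":[0,-11,0],"twist":[0,0,0],"jaw":0},{"delta_pos":[0,-11,0],"twist":[0,0,0],"jaw":0},{"delta_pos":[0,-11,0],"twist":[0,0,0],"jaw":0}]' 80; python3 -c "
from h import *
c=cap('side'); crop(c,'s13.png',320,100,480,260,4)
s=telemetry.sense();print(tool()[0],s['grip_width'],s['force'])
go(462.2-19+0.5,-13.3+0.6,115,-91.84)"
```

```text
time_s: 17.13
eef_pos: [614.7, -130.3, 111.7]
ee_rot: [0.5, -0.5, 0.501, -0.499]
force: [-0.2, -0.2, -2.0]
grip_width: 0.276
[ 614.80662198 -130.30884915  112.06243286] 0.27821536015768733 [-0.6976663   0.01617327 -1.30853729]
delta_pos [-11.76, -0.25, -17.11] twist [0.002, 0.032, -0.001]
```

View pics/s13.png

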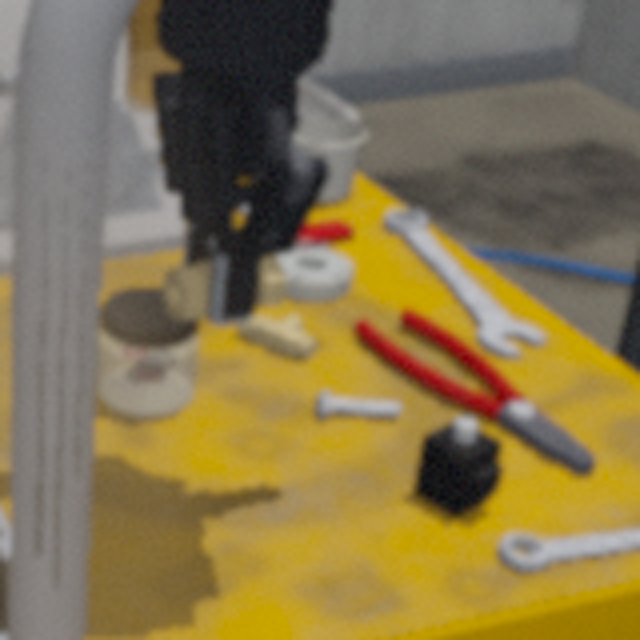

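Valve lifted and level (crop 215,285). Move over third pad.

```bash
python3 -m handwheel '[{"delta_pos":[-1.5,0,-2.2],"twist":[0,0.032,0],"jaw":0},{"delta_pos":[-3.5,0,-5.1],"twist":[0,0.032,0],"jaw":0},{"delta_pos":[-5.6,0,-8.2],"twist":[0,0.032,0],"jaw":0},{"delta_pos":[-7.7,0,-11.2],"twist":[0,0.032,0],"jaw":0},{"delta_pos":[-9.8,0,-14.2],"twist":[0,0.032,0],"jaw":0},{"delta_pos":[-11.2,0,-16.3],"twist":[0,0.032,0],"jaw":0},{"delta_pos":[-11.8,0,-17.1],"twist":[0,0.032,0],"jaw":0},{"delta_pos":[-11.8,0,-17.1],"twist":[0,0.032,0],"jaw":0},{"delta_pos":[-11.8,0,-17.1],"twist":[0,0.032,0],"jaw":0},{"delta_pos":[-11.8,0,-17.1],"twist":[0,0.032,0],"jaw":0}]' 80; python3 -c "
from h import *
c=cap('side'); crop(c,'s14.png',230,100,380,250,4)
s=telemetry.sense();print(tool()[0],s['grip_width'],s['force'])
go(462.2-19+0.5,-13.3+0.6,12,-91.84)"
```

```text
time_s: 18.02
eef_pos: [445.3, -13.1, 113.4]
ee_rot: [-0.492, 0.492, -0.508, 0.508]
force: [0.8, 0.4, -1.0]
grip_width: 0.275
[445.21525747 -13.1599371  113.26266815] 0.2810029594335961 [-0.53126142 -0.3589315  -0.94771476]
delta_pos [-0.04, 10.13, -0.16] twist [-0.001, -0.001, 0.0]
```

View pics/s14.png

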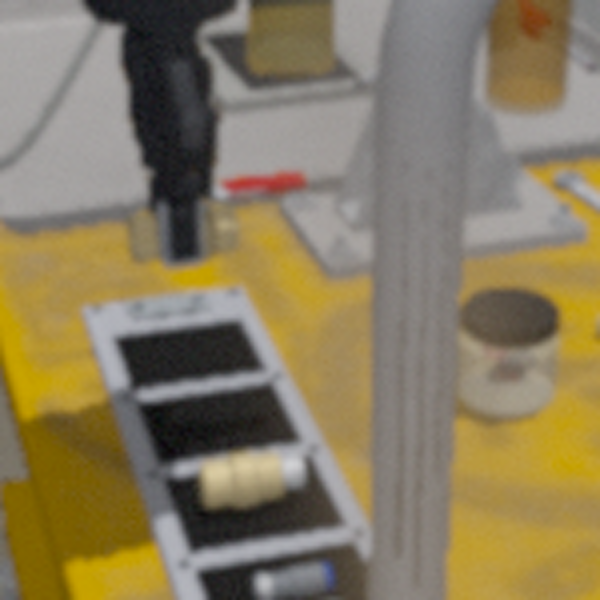

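```bash
python3 -m handwheel '[{"delta_pos":[-0.04,2.5,-0.2],"twist":[0,0,0],"jaw":0},{"delta_pos":[-0.04,5,-0.2],"twist":[0,0,0],"jaw":0},{"delta_pos":[-0.04,7.5,-0.2],"twist":[0,0,0],"jaw":0},{"delta_pos":[-0.04,9,-0.2],"twist":[0,0,0],"jaw":0},{"delta_pos":[-0.04,9.7,-0.2],"twist":[0,0,0],"jaw":0},{"delta_pos":[-0.04,9.9,-0.2],"twist":[0,0,0],"jaw":0},{"delta_pos":[-0.04,9.9,-0.2],"twist":[0,0,0],"jaw":0},{"delta_pos":[-0.04,9.9,-0.2],"twist":[0,0,0],"jaw":0},{"delta_pos":[-0.04,9.9,-0.2],"twist":[0,0,0],"jaw":0},{"delta_pos":[-0.04,9.9,-0.2],"twist":[0,0,0],"jaw":0}]' 80; python3 -c "
from h import *
c=cap('side'); crop(c,'s15.png',230,140,350,260,5)
s=telemetry.sense();print(tool()[0],s['grip_width'],s['force'])
go(443,-12.7,11.5,-91.84)"
```

```text
time_s: 18.9
eef_pos: [442.8, -12.1, 15.0]
ee_rot: [-0.492, 0.492, -0.507, 0.508]
force: [-0.5, 0.5, -2.5]
grip_width: 0.276
[442.60427135 -12.06996258  14.9006187 ] 0.2777171013511844 [-0.40365025 -0.15275774 -1.6749973 ]
delta_pos [0.06, 0.34, 0.04] twist [-0.001, -0.0, 0.0]
```

View pics/s15.png

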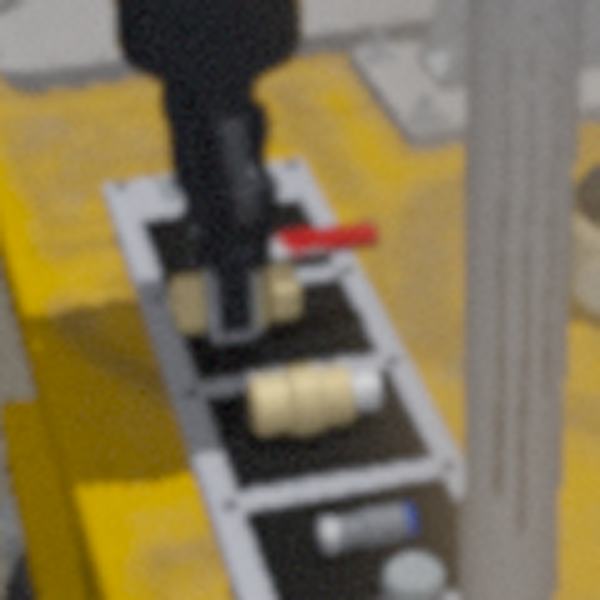

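```bash
python3 -m handwheel '[{"delta_pos":[0.05,0.2,0.03],"twist":[0,0,0],"jaw":0},{"delta_pos":[0.05,0.3,0.03],"twist":[0,0,0],"jaw":0},{"delta_pos":[0.05,0.36,0.03],"twist":[0,0,0],"jaw":0},{"delta_pos":[0.05,0.36,0.03],"twist":[0,0,0],"jaw":0},{"delta_pos":[0.05,0.36,0.03],"twist":[0,0,0],"jaw":0.35},{"delta_pos":[0.05,0.36,0.03],"twist":[0,0,0],"jaw":0.5},{"delta_pos":[0.05,0.36,0.03],"twist":[0,0,0],"jaw":0.5},{"delta_pos":[0.05,0.36,0.03],"twist":[0,0,0],"jaw":0.5},{"delta_pos":[0.05,-1.5,0.03],"twist":[0,0,0],"jaw":0.5},{"delta_pos":[0.05,-5,0.03],"twist":[0,0,0],"jaw":0.5}]' 80; python3 -c "
from h import *
c=cap('side'); crop(c,'s16.png',230,140,350,260,5)
c=cap('side')
s=telemetry.sense();print(tool()[0],s['grip_width'],s['force'])
go(630,-25.8,140,-91.84)"
```

```text
time_s: 19.78
eef_pos: [440.6, -12.0, 62.5]
ee_rot: [0.491, -0.493, 0.51, -0.506]
force: [0.1, -0.1, -0.7]
grip_width: 0.5
[444.71216109 -13.06455192  67.76387486] 0.4981131480288295 [0.42909583 0.60461019 0.24351136]
delta_pos [0.69, -7.09, 18.61] twist [-0.007, 0.0, 0.002]
```

View pics/s16.png

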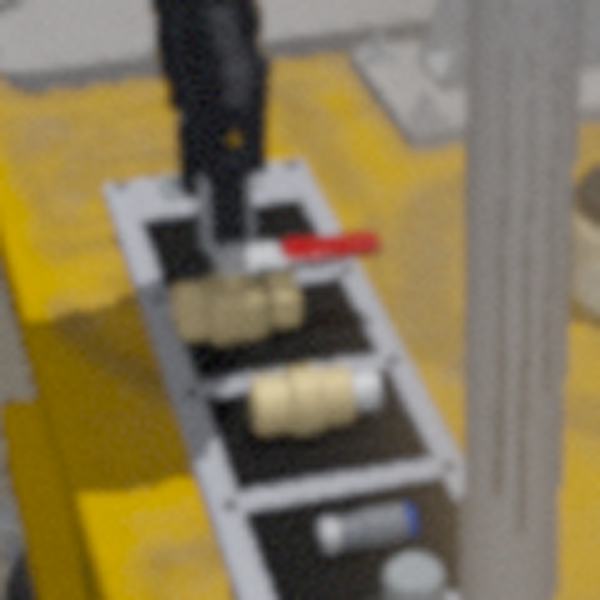

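Valve sits on the third pad. On to the jar: up first, then across.

```bash
python3 -m handwheel '[{"delta_pos":[0,-4,0],"twist":[0,0,0],"jaw":0.5},{"delta_pos":[0,-7,1],"twist":[0,0,0],"jaw":0.5},{"delta_pos":[0.7,-7.1,5],"twist":[0,0,0],"jaw":1},{"delta_pos":[0.7,-7.1,9],"twist":[0,0,0],"jaw":1},{"delta_pos":[0.7,-7.1,13],"twist":[0,0,0],"jaw":1},{"delta_pos":[0.7,-7.1,17],"twist":[0,0,0],"jaw":1},{"delta_pos":[0.7,-7.1,18.6],"twist":[0,0,0],"jaw":1},{"delta_pos":[0.7,-7.1,18.6],"twist":[0,0,0],"jaw":1},{"delta_pos":[0.7,-7.1,18.6],"twist":[0,0,0],"jaw":1},{"delta_pos":[0.7,-7.1,18.6],"twist":[0,0,0],"jaw":1}]' 40; python3 -c "
from h import *
c=cap('side'); cv2.imwrite('pics/s17.png',c['frame'][:,:,::-1])
c=cap('top');  cv2.imwrite('pics/t17.png',c['frame'][:,:,::-1])
s=telemetry.sense();print(tool()[0],s['grip_width'],s['force'])
go(630,-25.8,18,-91.84)"
```

```text
time_s: 20.72
eef_pos: [627.3, -25.3, 134.7]
ee_rot: [0.492, -0.492, 0.508, -0.508]
force: [0.4, 0.6, 0.3]
grip_width: 1.003
[627.41038232 -25.40359624 135.40725351] 1.0044109159281855 [-0.60878457 -0.61805945 -0.03709983]
delta_pos [0.03, 11.74, 0.26] twist [0.0, -0.0, -0.0]
```

View pics/s17.png

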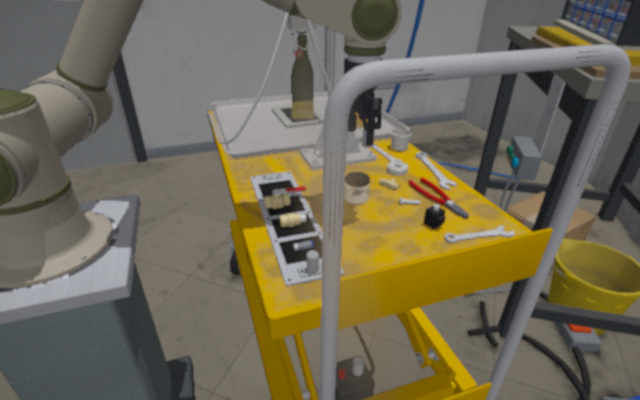

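View pics/t17.png

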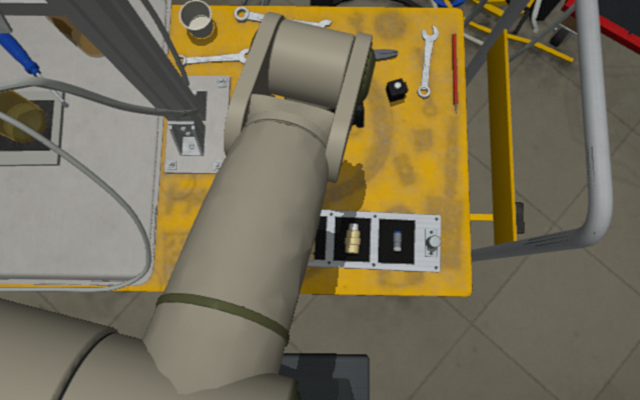

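Coupling and fitting look centred in the top view (353,238 / 397,240). Descend over the jar.

```bash
python3 -m handwheel '[{"delta_pos":[0.03,2.5,0.26],"twist":[0,0,0],"jaw":1},{"delta_pos":[0.03,5,0.26],"twist":[0,0,0],"jaw":1},{"delta_pos":[0.03,7.5,0.26],"twist":[0,0,0],"jaw":1},{"delta_pos":[0.03,10,0.26],"twist":[0,0,0],"jaw":1},{"delta_pos":[0.03,11.5,0.26],"twist":[0,0,0],"jaw":1},{"delta_pos":[0.03,12.2,0.26],"twist":[0,0,0],"jaw":1},{"delta_pos":[0.03,12.5,0.26],"twist":[0,0,0],"jaw":1},{"delta_pos":[0.03,12.5,0.26],"twist":[0,0,0],"jaw":1},{"delta_pos":[0.03,12.5,0.26],"twist":[0,0,0],"jaw":1},{"delta_pos":[0.03,12.5,0.26],"twist":[0,0,0],"jaw":1}]' 40; python3 -c "
from h import *
c=cap('side'); crop(c,'s18.png',330,120,450,240,5)
s=telemetry.sense();print(tool()[0],s['grip_width'],s['force'])
go(630,-25.8,6,-91.84)"
```

```text
time_s: 21.65
eef_pos: [631.4, -26.0, 11.7]
ee_rot: [-0.492, 0.491, -0.507, 0.509]
force: [1.0, -0.4, -0.0]
grip_width: 1.001
[631.31364848 -25.96441839  11.50560022] 1.0016825421250568 [-0.20930252  0.33878574 -0.46630193]
delta_pos [-0.01, 0.55, -0.13] twist [-0.002, -0.0, 0.0]
```

View pics/s18.png

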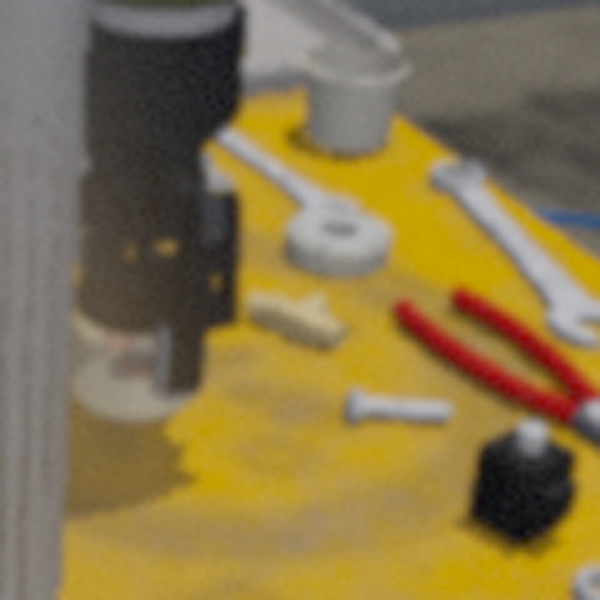

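```bash
python3 - <<'E'
from h import *
c=cap('side')
pr=lambda p:cv2.projectPoints(np.array([p],float),np.array(c["rvec"],float),np.array(c["tvec"],float),np.array([[c["fx"],0,c["cx"]],[0,c["fy"],c["cy"]],[0,0,1]]),None)[0].ravel()
for n,p in [("jar base c",(630,-26,0)),("jar near edge",(630,-55,28)),("jar -x edge base",(601,-26,0)),("finger tip",(631,-70,20)),("jar +x",(659,-26,0)),("jar base -y",(630,-55,0))]:
    q=pr(p); print(n,q,(q-[330,120])*5)
E
```

```text
jar base c [355.94443353 198.95724709] [129.72216764 394.78623544]
jar near edge [361.97459067 194.58194699] [159.87295334 372.90973496]
jar -x edge base [344.3204813 201.0180322] [ 71.60240652 405.09016098]
finger tip [365.01074428 200.95181808] [175.0537214  404.75909039]
jar +x [367.36042788 196.93333038] [186.80213938 384.66665188]
jar base -y [361.16042604 205.29363625] [155.80213019 426.46818125]
```

Projection agrees: finger tip seen at crop (180,390), predicted (175,405); jar base as expected. Close at 40 N.

```bash
python3 -m handwheel '[{"delta_pos":[0,0.5,-0.1],"twist":[0,0,0],"jaw":1},{"delta_pos":[0,0.5,-0.1],"twist":[0,0,0],"jaw":0.8},{"delta_pos":[0,0.5,-0.1],"twist":[0,0,0],"jaw":0.7},{"delta_pos":[0,0.5,-0.1],"twist":[0,0,0],"jaw":0.6},{"delta_pos":[0,0.5,-0.1],"twist":[0,0,0],"jaw":0.5},{"delta_pos":[0,0.5,-0.1],"twist":[0,0,0],"jaw":0.4},{"delta_pos":[0,0.5,-0.1],"twist":[0,0,0],"jaw":0.4},{"delta_pos":[0,0.5,-0.1],"twist":[0,0,0],"jaw":0.4},{"delta_pos":[0,0.5,-0.1],"twist":[0,0,0],"jaw":0.4},{"delta_pos":[0,0.5,-0.1],"twist":[0,0,0],"jaw":0.4}]' 40; python3 -c "
from h import *
s=telemetry.sense();print(tool()[0],s['grip_width'],s['force'])"
```

```text
time_s: 22.58
eef_pos: [630.0, -25.9, 5.6]
ee_rot: [-0.492, 0.492, -0.508, 0.508]
force: [0.7, 1.5, 4.9]
grip_width: 0.655
[629.99836917 -25.85044911   5.56720411] 0.6550113039787681 [0.67518944 1.46724665 4.88536767]
```

```bash
python3 -m handwheel '[{"delta_pos":[0,-1.5,0],"twist":[0,0,0],"jaw":0.4},{"delta_pos":[0,-4,0],"twist":[0,0,0],"jaw":0.4},{"delta_pos":[0,-7,0],"twist":[0,0,0],"jaw":0.4},{"delta_pos":[0,-9,0],"twist":[0,0,0],"jaw":0.4},{"delta_pos":[0,-9.5,0],"twist":[0,0,0],"jaw":0.4},{"delta_pos":[0,-9.5,0],"twist":[0,0,0],"jaw":0.4},{"delta_pos":[0,-9.5,0],"twist":[0,0,0],"jaw":0.4},{"delta_pos":[0,-9.5,0],"twist":[0,0,0],"jaw":0.4},{"delta_pos":[0,-9.5,0],"twist":[0,0,0],"jaw":0.4},{"delta_pos":[0,-9.5,0],"twist":[0,0,0],"jaw":0.4}]' 40; python3 -c "
from h import *
c=cap('side'); crop(c,'s19.png',330,90,450,210,5)
s=telemetry.sense();print(tool()[0],s['grip_width'],s['force'])
go(464.7,66.4,100,-91.84)"
```

```text
time_s: 23.42
eef_pos: [629.3, -25.8, 99.1]
ee_rot: [0.492, -0.492, 0.509, -0.507]
force: [-0.2, 0.9, -1.1]
grip_width: 0.656
[629.45409555 -25.75869183  99.37590111] 0.6647299478141862 [ 0.53090101 -1.20081281 -0.40180311]
delta_pos [-8.68, -0.04, -16.76] twist [0.001, -0.0, -0.0]
```

View pics/s19.png

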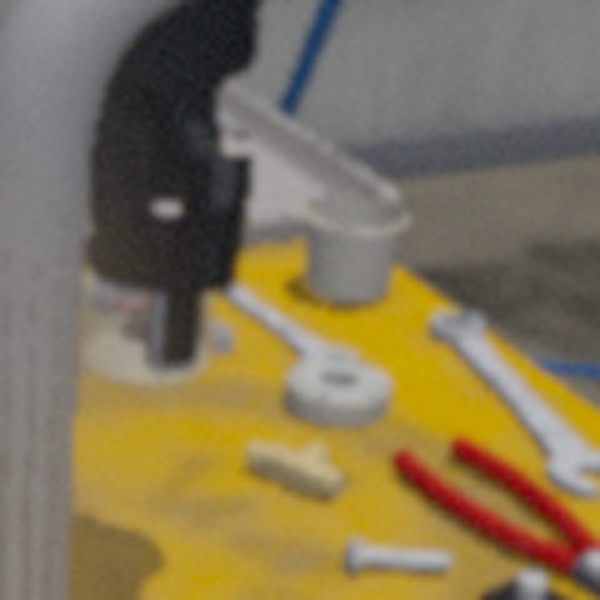

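Jar lifted, upright (crop 140,330). Move over the far pad.

```bash
python3 -m handwheel '[{"delta_pos":[-1.2,0,-2.3],"twist":[0,0,0],"jaw":0.4},{"delta_pos":[-2.8,0,-5.4],"twist":[0,0,0],"jaw":0.4},{"delta_pos":[-4.4,0,-8.5],"twist":[0,0,0],"jaw":0.4},{"delta_pos":[-6,0,-11.6],"twist":[0,0,0],"jaw":0.4},{"delta_pos":[-7.5,0,-14.5],"twist":[0,0,0],"jaw":0.4},{"delta_pos":[-8.4,0,-16.2],"twist":[0,0,0],"jaw":0.4},{"delta_pos":[-8.7,0,-16.8],"twist":[0,0,0],"jaw":0.4},{"delta_pos":[-8.7,0,-16.8],"twist":[0,0,0],"jaw":0.4},{"delta_pos":[-8.7,0,-16.8],"twist":[0,0,0],"jaw":0.4},{"delta_pos":[-8.7,0,-16.8],"twist":[0,0,0],"jaw":0.4}]' 40; python3 -c "
from h import *
c=cap('side'); crop(c,'s20.png',220,110,340,230,5)
s=telemetry.sense();print(tool()[0],s['grip_width'],s['force'])
go(464.7,66.4,14,-91.84)"
```

```text
time_s: 24.3
eef_pos: [465.8, 65.9, 100.3]
ee_rot: [-0.492, 0.492, -0.508, 0.508]
force: [-0.7, 0.8, -1.1]
grip_width: 0.661
[465.68822662  65.91546417 100.21226702] 0.6537507921590485 [-0.0344032  -0.03681466 -0.82238031]
delta_pos [-0.05, 8.62, -0.1] twist [-0.001, -0.001, 0.0]
```

View pics/s20.png

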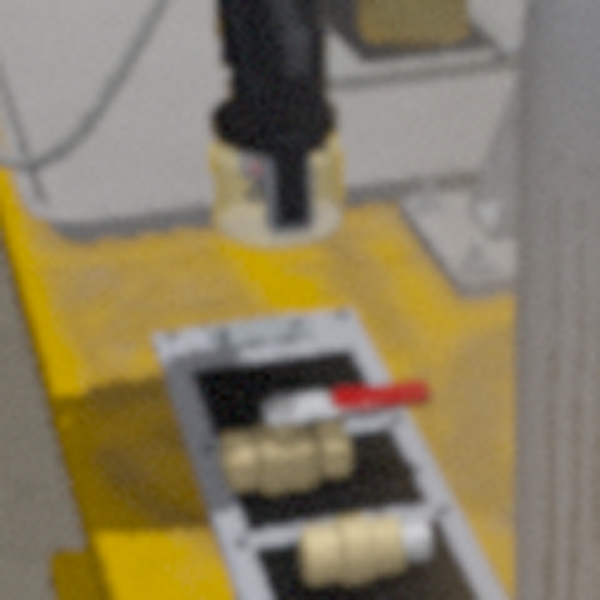

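```bash
python3 -m handwheel '[{"delta_pos":[-0.05,2,-0.1],"twist":[0,0,0],"jaw":0.4},{"delta_pos":[-0.05,4.5,-0.1],"twist":[0,0,0],"jaw":0.4},{"delta_pos":[-0.05,6.5,-0.1],"twist":[0,0,0],"jaw":0.4},{"delta_pos":[-0.05,7.7,-0.1],"twist":[0,0,0],"jaw":0.4},{"delta_pos":[-0.05,8.3,-0.1],"twist":[0,0,0],"jaw":0.4},{"delta_pos":[-0.05,8.4,-0.1],"twist":[0,0,0],"jaw":0.4},{"delta_pos":[-0.05,8.4,-0.1],"twist":[0,0,0],"jaw":0.4},{"delta_pos":[-0.05,8.4,-0.1],"twist":[0,0,0],"jaw":0.4},{"delta_pos":[-0.05,8.4,-0.1],"twist":[0,0,0],"jaw":0.4},{"delta_pos":[-0.05,8.4,-0.1],"twist":[0,0,0],"jaw":0.4}]' 40; python3 -c "
from h import *
c=cap('side'); crop(c,'s21.png',220,110,340,230,5)
s=telemetry.sense();print(tool()[0],s['grip_width'],s['force'])
go(464.7,66.4,13.7,-91.84)"
```

```text
time_s: 25.18
eef_pos: [464.1, 67.0, 16.9]
ee_rot: [-0.492, 0.492, -0.508, 0.508]
force: [0.3, 0.3, -0.5]
grip_width: 0.653
[464.01652216  67.04080274  16.81579825] 0.6583702135969052 [-0.67886444 -0.73216724 -0.39229625]
delta_pos [0.06, 0.31, 0.07] twist [-0.001, -0.0, 0.0]
```

View pics/s21.png

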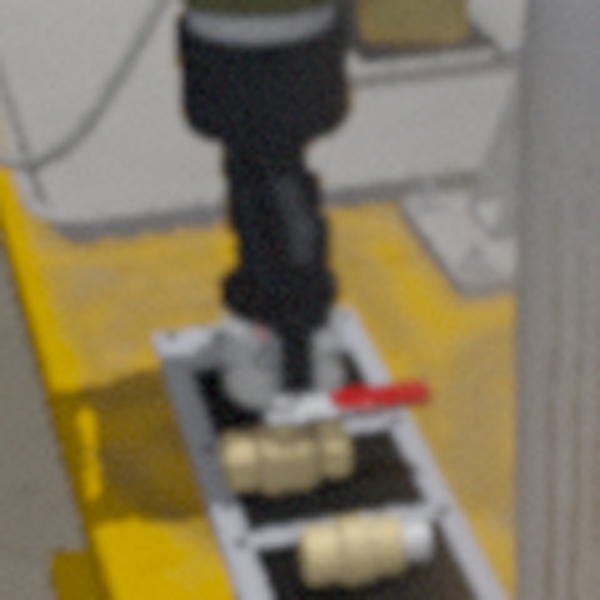

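```bash
python3 -m handwheel '[{"delta_pos":[0.05,0.2,0.06],"twist":[0,0,0],"jaw":0.4},{"delta_pos":[0.05,0.32,0.06],"twist":[0,0,0],"jaw":0.4},{"delta_pos":[0.05,0.34,0.06],"twist":[0,0,0],"jaw":0.4},{"delta_pos":[0.05,0.34,0.06],"twist":[0,0,0],"jaw":0.4},{"delta_pos":[0.05,0.34,0.06],"twist":[0,0,0],"jaw":0.7},{"delta_pos":[0.05,0.34,0.06],"twist":[0,0,0],"jaw":0.85},{"delta_pos":[0.05,0.34,0.06],"twist":[0,0,0],"jaw":0.85},{"delta_pos":[0.05,0.34,0.06],"twist":[0,0,0],"jaw":0.85},{"delta_pos":[0.05,0.34,0.06],"twist":[0,0,0],"jaw":0.85},{"delta_pos":[0.05,0.34,0.06],"twist":[0,0,0],"jaw":0.85}]' 40; python3 -c "
from h import *
s=telemetry.sense();print(tool()[0],s['grip_width'],s['force'])"
```

```text
time_s: 26.07
eef_pos: [464.2, 66.6, 12.8]
ee_rot: [0.492, -0.492, 0.508, -0.508]
force: [-0.5, -0.1, -0.4]
grip_width: 0.85
[464.22854822  66.56261709  12.82362943] 0.8504236943209259 [-0.50560189 -0.14590566 -0.38195109]
```

```bash
python3 -m handwheel '[{"delta_pos":[0,-0.7,0],"twist":[0,0,0],"jaw":0.85},{"delta_pos":[0,-2,0],"twist":[0,0,0],"jaw":0.85},{"delta_pos":[0,-4,0],"twist":[0,0,0],"jaw":0.85},{"delta_pos":[0,-7,0],"twist":[0,0,0],"jaw":0.85},{"delta_pos":[0,-10,0],"twist":[0,0,0],"jaw":0.85},{"delta_pos":[0,-14,0],"twist":[0,0,0],"jaw":0.85},{"delta_pos":[0,-18,0],"twist":[0,0,0],"jaw":0.85},{"delta_pos":[0,-20,0],"twist":[0,0,0],"jaw":0.85},{"delta_pos":[0,-20,0],"twist":[0,0,0],"jaw":0.85},{"delta_pos":[0,-20,0],"twist":[0,0,0],"jaw":0.85}]' 40; python3 -c "
from h import *
c=cap('side'); cv2.imwrite('pics/s22.png',c['frame'][:,:,::-1])
s=telemetry.sense();print(tool()[0],s['grip_width'],s['force'])
go(350,-200,230,-91.84)"
```

```text
time_s: 26.9
eef_pos: [464.4, 66.6, 213.8]
ee_rot: [-0.492, 0.491, -0.507, 0.509]
force: [1.3, -0.7, -0.2]
grip_width: 0.848
[463.84117869  66.57756026 212.55456682] 0.8448746882307109 [0.60679824 0.80144391 0.29638111]
delta_pos [27.01, -1.74, -10.52] twist [0.001, -0.0, -0.0]
```

View pics/s22.png

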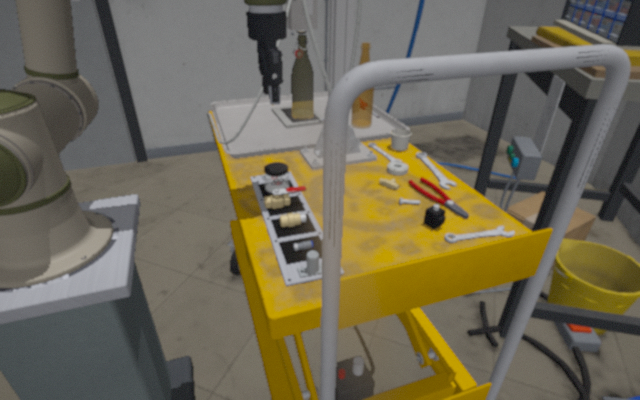

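All four are on the rail. Retract so the top camera sees everything.

```bash
python3 -m handwheel '[{"delta_pos":[27,-1.7,-10.5],"twist":[0,0,0],"jaw":0.85},{"delta_pos":[27,-1.7,-10.5],"twist":[0,0,0],"jaw":0.85},{"delta_pos":[27,-1.7,-10.5],"twist":[0,0,0],"jaw":0.85},{"delta_pos":[27,-1.7,-10.5],"twist":[0,0,0],"jaw":0.85},{"delta_pos":[27,-1.7,-10.5],"twist":[0,0,0],"jaw":0.85},{"delta_pos":[27,-1.7,-10.5],"twist":[0,0,0],"jaw":0.85},{"delta_pos":[27,-1.7,-10.5],"twist":[0,0,0],"jaw":0.85},{"delta_pos":[27,-1.7,-10.5],"twist":[0,0,0],"jaw":0.85},{"delta_pos":[27,-1.7,-10.5],"twist":[0,0,0],"jaw":0.85},{"delta_pos":[27,-1.7,-10.5],"twist":[0,0,0],"jaw":0.85}]' 40; python3 -c "
from h import *
go(215,-420,230,-80)"
```

```text
time_s: 27.78
eef_pos: [350.4, -199.3, 228.9]
ee_rot: [0.492, -0.492, 0.509, -0.507]
force: [-0.3, -0.2, -0.2]
grip_width: 0.848
delta_pos [22.5, -0.13, -12.81] twist [0.001, -0.207, -0.002]
```

```bash
python3 -m handwheel '[{"delta_pos":[22.5,0,-12.8],"twist":[0,-0.2,0],"jaw":0.85},{"delta_pos":[22.5,0,-12.8],"twist":[0,-0.2,0],"jaw":0.85},{"delta_pos":[22.5,0,-12.8],"twist":[0,-0.2,0],"jaw":0.85},{"delta_pos":[22.5,0,-12.8],"twist":[0,-0.2,0],"jaw":0.85},{"delta_pos":[22.5,0,-12.8],"twist":[0,-0.2,0],"jaw":0.85},{"delta_pos":[22.5,0,-12.8],"twist":[0,-0.2,0],"jaw":0.85},{"delta_pos":[22.5,0,-12.8],"twist":[0,-0.2,0],"jaw":0.85},{"delta_pos":[22.5,0,-12.8],"twist":[0,-0.2,0],"jaw":0.85},{"delta_pos":[22.5,0,-12.8],"twist":[0,-0.2,0],"jaw":0.85},{"delta_pos":[22.5,0,-12.8],"twist":[0,-0.2,0],"jaw":0.85}]' 40; python3 - <<'E'
from h import *
np.set_printoptions(precision=1,suppress=True)
c=cap("top"); crop(c,"t23.png",210,180,450,280,3); P=cloud(c)
s=telemetry.sense(); print(s['eef_pos'],s['dq'].round(3),s['force'])
f=lambda u,v:P[v,u]
H=P[:,:,2]
C=[[464.6,66.4],[462.2,-13.3],[459.7,-93],[456.9,-173]]
for n,cc,h,hm in zip(("jar lid","valve","coup","fit"),C,(55,14,14,13),(70,60,45,30)):
    m=(abs(P[...,0]-cc[0])<60)&(abs(P[...,1]-cc[1])<38)&(H>h)&(H<hm)
    q=P[m]; r=cv2.minAreaRect(q[:,:2].astype(np.float32)); print(n,cc,len(q),r,"min",q.min(0),"max",q.max(0))
E
```

```text
time_s: 28.62
eef_pos: [216.7, -419.3, 229.5]
ee_rot: [0.541, -0.54, 0.456, -0.455]
force: [-0.5, -0.3, 0.6]
grip_width: 0.848
[ 216.8 -419.3  229.7] [-0. -0. -0.  0. -0. -0.] [0.3 1.2 1.1]
jar lid [464.6, 66.4] 852 ((465.3016357421875, 65.03308868408203), (54.84523010253906, 54.99895095825195), 0.8355914354324341) min [437.8  37.6  56.8] max [492.7  92.5  69.1]
valve [462.2, -13.3] 615 ((466.0169982910156, -14.248178482055664), (92.42537689208984, 24.83304214477539), 1.0075358152389526) min [419.8 -26.9  20.1] max [512.2  -2.   52.6]
coup [459.7, -93] 367 ((461.5848388671875, -93.27238464355469), (52.996395111083984, 26.969680786132812), 1.5594123601913452) min [ 435.  -106.9   14.3] max [488.3 -80.1  37.8]
fit [456.9, -173] 153 ((456.9468688964844, -174.82107543945312), (20.276687622070312, 68.21405792236328), 77.20773315429688) min [ 421.4 -192.3   13. ] max [ 488.  -161.2   25.1]
```

View pics/t23.png

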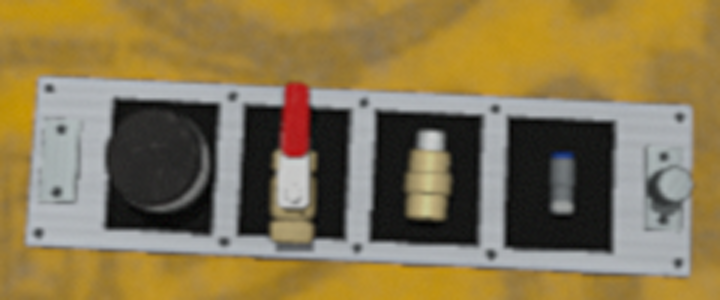

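```bash
python3 - <<'E'
from h import *
np.set_printoptions(precision=1,suppress=True)
c=cap("top"); crop(c,"t24.png",290,200,380,270,8); crop(c,"t25.png",370,200,420,270,8); crop(c,"t26.png",240,200,300,270,8)
f=lambda x,y,u0,v0,s:(u0+(x+.5)/s-.5, v0+(y+.5)/s-.5)
for n,x,y,z in [("lever end",297,84,50),("redstart",294,156,50),("body end top",291,236,34),("coup nose",433,131,26),("coup rear",426,219,29),("fit blue",563,153,20),("fit rear",562,212,20),("jar lid",155,160,64)]:
    print(n,ray(c,*f(x,y,210,180,3),z))
E
```

```text
lever end [510.  -15.2  50. ]
redstart [468.1 -14.3  50. ]
body end top [422.8 -13.   34. ]
coup nose [486.4 -95.8  26. ]
coup rear [434.1 -91.8  29. ]
fit blue [ 475.  -173.7   20. ]
fit rear [ 439.9 -172.8   20. ]
jar lid [463.3  64.2  64. ]
```

View pics/t24.png

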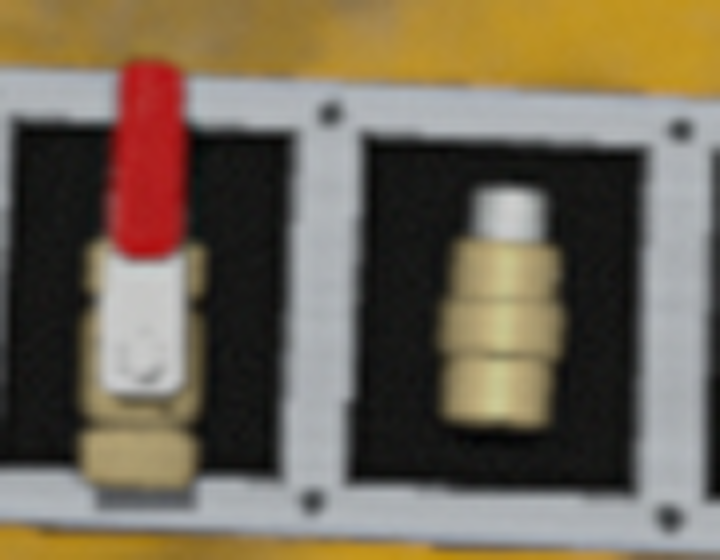

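View pics/t25.png

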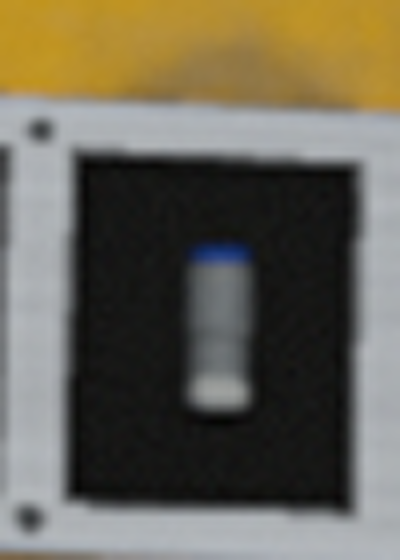

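View pics/t26.png

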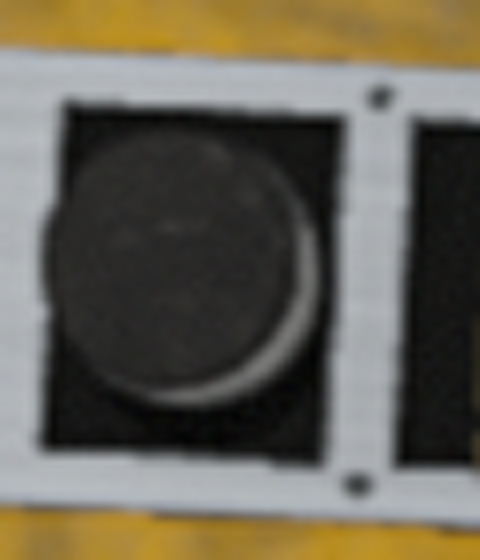

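```bash
python3 - <<'E'
from h import *
c=cap("top")
print("jar",ray(c,261.6,232.3,64).round(1), telemetry.sense()['time_s'])
g=c["frame"].max(2)
for n,(u0,v0,u1,v1),z in [("coup",(337,220,369,260),22),("fit",(381,223,412,260),16)]:
    s=g[v0:v1,u0:u1].astype(float); m=(s>75)
    v,u=np.nonzero(m); W=np.array([ray(c,a+u0,b+v0,z)[:2] for a,b in zip(u,v)])
    e,V=np.linalg.eigh(np.cov(W.T)); d=V[:,1]*np.sign(V[0,1]); r=cv2.minAreaRect(W.astype(np.float32))
    print(n,len(W),W.mean(0).round(1),"rect",np.round(r[0],1),np.round(r[1],1),r[2],"pca",np.degrees(np.arctan2(d[1],d[0])).round(2))
E
```

```text
jar [464.5  63.8  64. ] 28.7667
coup 380 [459.5 -93.1] rect [461.5 -92.6] [51.8 24.9] 0.1732720136642456 pca -3.88
fit 133 [ 457.8 -173.5] rect [ 457.8 -173.6] [10.8 34.2] 89.53370666503906 pca -1.62
```

```bash
python3 -c "
from rig import ctrl
print(ctrl.finish_job())"
```

```text
the job is handed in; nothing more can be done
None
```

All four spares are on the pads in the order asked, and I handed the job in at about 29 s of robot time. From the stop post outward they are the push-in fitting, the quick coupling, the ball valve and the jar. Each was picked and set down once, with no regrasps. The arm is parked clear and touches nothing.

I measured the result in the top view after the arm moved away:

| Part | Offset from its pad centre |
|---|---|
| Push-in fitting | about 1 mm |
| Quick coupling | about 2 mm or less |
| Ball valve | about 1–2 mm (picture reading) |
| Jar | about 1.5–2.5 mm, lid up and upright |

- **Squareness:** the fitting and valve lie within about 0.5° of square across the rail.
- **Coupling angle:** my readings disagreed, at −0.2°, −3.9° and −4.4° against a wanted −1.8°. It is square to within roughly 2.5°.
- **Depth data:** it put the valve about 4 mm off centre, against 1–2 mm in the picture. Depth was also unusable for the small fitting. I relied on the picture readings for both.
- **Forces:** the readings I took at the wrist stayed below about 12 N.

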